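# Close the paste pots and hang up the hand tools

## Task

The bookbinder's bench is being closed down. First put each wooden lid that is lying about onto the paste pot it fits, plug fully in the mouth; only when all the lids are on, hang the hand tools up by their eyes on the peg rail, one tool to a peg, any peg. Leave everything else on the bench where it is.

Things in the scene. Friction and masses are not known exactly. Their poses are not given: they have to be found in the camera images.
- peg0 (a point): Middle of peg 0 of the fixed peg rail, on the peg axis; its x points level backwards into the rail, y along the rail, z up. Each steel peg is 8 mm thick and rises at 45 degrees from its root in the rail's front face, 21 mm behind and 21 mm below this point (height 185 mm), to a free tip 21 mm in front and 21 mm above it (height 227 mm).
- peg1 (a point): Middle of peg 1 of the fixed peg rail, on the peg axis; its x points level backwards into the rail, y along the rail, z up. The rail is a wooden bar 360 mm long, 26 mm high, 14 mm thick, centred at 185 mm height, on two steel posts whose feet reach 110 mm back.
- peg2 (a point): Middle of peg 2 of the fixed peg rail, on the peg axis; its x points level backwards into the rail, y along the rail, z up. Pegs 0 to 3 are all alike, 75 mm apart, from the +y end to the -y end.
- peg3 (a point): Middle of peg 3 of the fixed peg rail, on the peg axis; its x points level backwards into the rail, y along the rail, z up. Peg as peg 0.
- tool_a: Hand tool lying flat, 90 g: dark wooden handle 84 x 18 x 14 mm; at one end a steel ring (eye), at the other a broad square blade, 44 mm wide; 170 mm long in all, same on both faces. Origin at the underside of the handle middle, near the centre of mass (grip 7 mm above it, 18 mm across); x along the tool to the eye, z up. Sometimes absent.
- tool_a_eye (a point): Centre of the eye: a 20 mm hole in a ring 36 mm across, 6 mm thick, 62 mm from the tool origin along x, 7 mm above the underside (middle thickness).
- tool_b: Hand tool lying flat, 90 g: dark wooden handle 84 x 18 x 14 mm; at one end a steel ring (eye), at the other a narrow blade with a round end 24 mm wide; 170 mm long in all, same on both faces. Origin at the underside of the handle middle, near the centre of mass (grip 7 mm above it, 18 mm across); x along the tool to the eye, z up. Sometimes absent.
- tool_b_eye (a point): Centre of the eye: a 20 mm hole in a ring 36 mm across, 6 mm thick, 62 mm from the tool origin along x, 7 mm above the underside (middle thickness).
- tool_c: Hand tool lying flat, 90 g: dark wooden handle 84 x 18 x 14 mm; at one end a steel ring (eye), at the other a narrow shank with a brass cross edge 40 mm wide; 170 mm long in all, same on both faces. Origin at the underside of the handle middle, near the centre of mass (grip 7 mm above it, 18 mm across); x along the tool to the eye, z up. Sometimes absent.
- tool_c_eye (a point): Centre of the eye: a 20 mm hole in a ring 36 mm across, 6 mm thick, 62 mm from the tool origin along x, 7 mm above the underside (middle thickness).
- tool_d: Hand tool lying flat, 90 g: dark wooden handle 84 x 18 x 14 mm; at one end a steel ring (eye), at the other a short diamond-pointed blade 37 mm wide; 170 mm long in all, same on both faces. Origin at the underside of the handle middle, near the centre of mass (grip 7 mm above it, 18 mm across); x along the tool to the eye, z up. Sometimes absent.
- tool_d_eye (a point): Centre of the eye: a 20 mm hole in a ring 36 mm across, 6 mm thick, 62 mm from the tool origin along x, 7 mm above the underside (middle thickness).
- pot_small: The small white ceramic paste pot, round, open at the top, loose, 300 g: 48 mm outside diameter, 55 mm high, wall 4 mm, mouth 40 mm wide. Origin at the centre of its underside, 55 mm below the centre of the rim, z up.
- lid_small: The small wooden lid, lying right way up: a plug 36 mm wide, 8 mm deep, above it a flange 50 mm wide, 6 mm thick, on top a knob 18 mm wide, 24 mm high (14 to 38 mm above the origin). Fits the small pot: plug in the mouth, flange on the rim. Origin at the centre of the plug underside (8 mm below the rim when seated), z up. Sometimes absent; its pot then stays open.
- pot_medium: The medium white ceramic paste pot, round, open at the top, loose, 300 g: 60 mm outside diameter, 62 mm high, wall 4 mm, mouth 52 mm wide. Origin at the centre of its underside, 62 mm below the centre of the rim, z up.
- lid_medium: The medium wooden lid, lying right way up: a plug 48 mm wide, 8 mm deep, above it a flange 62 mm wide, 6 mm thick, on top a knob 18 mm wide, 24 mm high (14 to 38 mm above the origin). Fits the medium pot: plug in the mouth, flange on the rim. Origin at the centre of the plug underside (8 mm below the rim when seated), z up. Sometimes absent; its pot then stays open.
- pot_large: The large white ceramic paste pot, round, open at the top, loose, 300 g: 72 mm outside diameter, 70 mm high, wall 4 mm, mouth 64 mm wide. Origin at the centre of its underside, 70 mm below the centre of the rim, z up.
- lid_large: The large wooden lid, lying right way up: a plug 60 mm wide, 8 mm deep, above it a flange 74 mm wide, 6 mm thick, on top a knob 18 mm wide, 24 mm high (14 to 38 mm above the origin). Fits the large pot: plug in the mouth, flange on the rim. Origin at the centre of the plug underside (8 mm below the rim when seated), z up. Sometimes absent; its pot then stays open.
- cup: Bystander, to be left alone: a red cup with a brush in it. Origin at its underside.
- spool: Bystander, to be left alone: a small thread spool, 30 mm wide, 40 mm high. Origin at its underside.
- weight: Bystander, to be left alone: a brass weight, 48 mm wide, 48 mm high. Origin at its underside.
- clamp: Bystander, to be left alone: a spring clamp lying flat. Origin at its underside.
- glue: Bystander, to be left alone: a white bottle, 150 mm high. Origin at its underside.
- block: Bystander, to be left alone: a cork block, 50 x 90 x 30 mm. Origin at its underside.
Things that resemble listed ones, but are neither listed nor needed, are in the scene too. Leave any purple or red look-alike of the tool_c alone.

How it is judged:
On the way, in this order (a step that is already met when the one before it is completed fails the run):
1. every lid present is seated on its own pot while no tool is hung up yet (horizontal distance between lid_small and pot_small below 0.005 m and z of lid_small in the frame of pot_small between 0.043 and 0.05 m and angle between each of lid_small, pot_small, lid_medium, pot_medium, lid_large, pot_large's own z axis and vertical below 0.1 rad and height (world z) of each of pot_small, pot_medium, pot_large below 0.02 m and horizontal distance between lid_medium and pot_medium below 0.005 m and z of lid_medium in the frame of pot_medium between 0.05 and 0.057 m and horizontal distance between lid_large and pot_large below 0.005 m and z of lid_large in the frame of pot_large between 0.058 and 0.065 m and height (world z) of each of tool_a_eye, tool_b_eye, tool_c_eye, tool_d_eye below 0.12 m), for 0.2 s.
2. every tool present hangs by its eye on a peg ((distance between tool_a_eye and peg0 below 0.042 m or distance between tool_a_eye and peg1 below 0.042 m or distance between tool_a_eye and peg2 below 0.042 m or distance between tool_a_eye and peg3 below 0.042 m) and angle between each of tool_a, tool_b, tool_c, tool_d's own x axis and vertical below 0.5 rad and linear speed of each of tool_a, tool_b, tool_c, tool_d below 0.05 m/s and (distance between tool_b_eye and peg0 below 0.042 m or distance between tool_b_eye and peg1 below 0.042 m or distance between tool_b_eye and peg2 below 0.042 m or distance between tool_b_eye and peg3 below 0.042 m) and (distance between tool_c_eye and peg0 below 0.042 m or distance between tool_c_eye and peg1 below 0.042 m or distance between tool_c_eye and peg2 below 0.042 m or distance between tool_c_eye and peg3 below 0.042 m) and (distance between tool_d_eye and peg0 below 0.042 m or distance between tool_d_eye and peg1 below 0.042 m or distance between tool_d_eye and peg2 below 0.042 m or distance between tool_d_eye and peg3 below 0.042 m)), for 0.2 s.
At the end, for the whole second after the job is handed in: Each lid present sits in its own upright pot (5 mm of centre, plug 5 to 12 mm below the rim, level to 0.1 rad); each tool present hangs at rest by its eye, eye up, within 0.5 rad of plumb, the eye within 42 mm of a peg's middle; eyes over 45 mm apart (one to a peg) (all of step 2 and horizontal distance between lid_small and pot_small below 0.005 m and z of lid_small in the frame of pot_small between 0.043 and 0.05 m and angle between each of lid_small, pot_small, lid_medium, pot_medium, lid_large, pot_large's own z axis and vertical below 0.1 rad and height (world z) of each of pot_small, pot_medium, pot_large below 0.02 m and horizontal distance between lid_medium and pot_medium below 0.005 m and z of lid_medium in the frame of pot_medium between 0.05 and 0.057 m and horizontal distance between lid_large and pot_large below 0.005 m and z of lid_large in the frame of pot_large between 0.058 and 0.065 m and distance between tool_a_eye and tool_b_eye above 0.045 m and distance between each of tool_a_eye, tool_b_eye and tool_c_eye above 0.045 m and distance between each of tool_a_eye, tool_b_eye, tool_c_eye and tool_d_eye above 0.045 m); the robot touches nothing.
It fails at once if a bystander is pushed more than 5 cm or tipped over (distance of any of cup, spool, weight, clamp, glue, block from where it was at the start of the episode above 0.05 m or angle between any of cup, spool, weight, clamp, glue, block's own z axis and vertical above 0.6 rad).
Of tool_a, tool_b, tool_c, tool_d only 3 to 4 are there at a start; the rules pass over those that are not, and their reading is None.
Of lid_small, lid_medium, lid_large only 2 to 3 are there at a start; the rules pass over those that are not, and their reading is None.
At some moment in a run one of tool_a, tool_b, tool_c, tool_d, lid_small, lid_medium, lid_large may be knocked a few centimetres aside while the robot is not near it.
Once in a run the grip may slacken for a moment while it holds something.
It also fails if it takes over 210 s, if anything falls off the work surface, if the arm or the gripper's body presses on something with over 40 N, if the wrist force passes 120 N, or if a joint passes its speed limit or range.

## Robot

A 6-joint arm with a two-finger parallel gripper is mounted at the origin on the work surface. World frame = base frame: x ahead of the robot, y to its left, z up, the work surface at z = 0. Lengths are in m, angles in rad, forces in N, time in s.
With the tool pointing down it reaches from about 0.275 to 0.875 m from the base axis. Payload 12.5 kg.
Tool frame: the origin (TCP) lies between the finger pads, 19 mm behind the fingertips; this is the grasp point; z points along the fingers, y is the direction in which the jaws open and shut (so a half turn about z gives the same grasp; the last joint's range is limited). The gripper opens to 85 mm and grips with 20 to 120 N. Pads are 22 mm wide; open, the fingers measure 114 mm over their backs; the gripper's body (76 mm by 85 mm) begins 54 mm behind the grasp point. The pads swing forward as they close: fully open they stand 13 mm farther back than shut.
Start: joints at [-1.427, 0.351, 1.652, -0, 1.139, -0.085], TCP at [0.125, -0.536, 0.25] pointing down, gripper open.
Joint ranges: [-2.75, 2.75], [-0.79, 2.1], [0.01, 2.65], [-1.57, 4.71], [0.07, 3.14], [-2.87, 2.87]. Speed limits (rad/s): [2.22, 2.22, 2.79, 3.14, 3.14, 3.14].

## Interface

Orientations are given as a unit quaternion [x, y, z, w].
In Python, from rig import robot, optics, ticket gives the robot as it stands.
- The arm moves only by the tool apply_moves, never from a script. Its argument "steps" is text: rows parted by semicolons, each of 6 numbers parted by spaces: the shift along the tool's x, y, z in mm, then the turn, a rotation vector about the tool's x, y, z in rad. A call has 1 to 20 rows; each row is the pose to reach, as a shift and turn from the pose commanded when the call began, along the tool's axes at that moment; what a row does not reach only later rows make up. A row lasts 1/12 s, in which the tool goes at most 41.7 mm and 7.16 degrees, less where a joint would pass 70% of its speed; a pose out of reach is approached as far as the arm can. A call with a gripper value outside its range is refused whole. "grip" is the closure, from 0 (fully open) to 1 (shut), set as the call begins (left out, the last holds). The fingers move at their own pace and stop on an object; "force" is the grip in N (left out, the last holds). Time passes only in rows, so rows that repeat a pose let the fingers close. It gives the time, the measured TCP pose, the force and the opening at its end, in the units of the state.
- robot.get_obs(): the state, without advancing time (a new reading comes with each control period).
- optics.capture(name): name is "scene" or "top"; returns the picture (480x640x3 uint8, red, green, blue); there is no depth.
- optics.camera_info(name): a dict with "vfov" (degrees; the focal length in pixels is half the picture's height over the tangent of half this angle, whatever the lens; pixels are square), "cx", "cy" (the principal point, pixels), "world_from_camera" (4x4, takes a point from camera to world coordinates). Camera axes: x right, y down, z forward; pixel columns grow to the right and rows downward; lengths in m; the calibration is good to about 2 mm. A picture is of the moment at which its call begins. camera_info takes no time and is no camera call.
- ticket.hand_in(): hands the job in, once; it reports no verdict.
The state is a dict: "clock": time; "q": joint angles; "dq": joint speeds; "joint_torque": joint torques, N m; "position": TCP position; "tcp_rot": TCP orientation; "ft_force": force on the tool from outside, world axes, zero at the start; "ft_torque": the same for the moment, N m; "finger_gap": finger opening in m.
Only numpy, scipy, OpenCV 4.12 (cv2) and the standard library are available. Lean on these libraries where they do the work, as an engineer would, in place of code of your own. Each camera call takes 0.05 s, during which the arm holds its last target.

## Working session

There is one attempt and no reset: what is moved stays moved. The work goes in short steps, Python scripts to look and compute and a tool call to move; the robot and the scene stay as the last step left them, time stands still between calls to the robot, and variables do not carry over. Pictures are saved under pics/ and viewed, and the job is handed in when it is done.

Besides the shell and the picture viewer there is one more tool, called after ">>>" as name(argument=value, ...) on one line, values as JSON. apply_moves: Moves the arm, as the interface text tells. Its arguments: {"type":"object","properties":{"steps":{"type":"string"},"grip":{"type":"number"},"force":{"type":"number"}},"required":["steps"]}

```bash
ls; mkdir -p pics; python3 - <<'E'
from rig import robot, optics
import cv2,json
o=robot.get_obs(); print({k:(v if not hasattr(v,'tolist') else v.tolist()) for k,v in o.items()})
for n in ("scene","top"):
    im=optics.capture(n); cv2.imwrite(f"pics/{n}0.png",im[:,:,::-1]); print(n,optics.camera_info(n))
E
```

```text
pics
{'clock': 0.0, 'q': [-1.426617052354911, 0.3512855755793065, 1.6524589984762044, 3.1274883616890614e-05, 1.1390807926824253, -0.08456073803845181], 'dq': [-0.00014242912340622303, 0.0014424382227779353, 0.000720803018100716, -0.0008410673765607739, 0.0006976322350092659, -0.0008180956199377986], 'joint_torque': [0.002067282475763932, -50.60961842536926, -29.1403466463089, 2.4546470456243696e-06, 0.004475501045817509, -4.121958454561536e-06], 'position': [0.12471937956112543, -0.5353436408785968, 0.24941811309885714], 'tcp_rot': [0.9934674357543042, 0.11411430234106258, -4.178065012616913e-06, -0.0006165058993223582], 'ft_force': [0.1718165700826977, -0.628103502143933, -0.13657678949713623], 'ft_torque': [-0.014290560590091515, 0.02402939805620174, 0.021209465660766084], 'finger_gap': 0.08544382093755783}
scene {'vfov': 42.18320209880592, 'cx': 319.3648867276736, 'cy': 236.03969130144995, 'world_from_camera': array([[ 0.80423432,  0.38722007, -0.45085228,  1.13925754],
       [ 0.59421352, -0.51007252,  0.62188127, -0.93445237],
       [ 0.01083755, -0.76804078, -0.64030923,  1.084562  ],
       [ 0.        ,  0.        ,  0.        ,  1.        ]])}
top {'vfov': 46.02230261024564, 'cx': 319.9107990745461, 'cy': 251.49611538067737, 'world_from_camera': array([[-4.10817362e-04, -9.95241936e-01,  9.74336733e-02,
         3.08848654e-01],
       [-9.99985665e-01,  9.29028789e-04,  5.27329946e-03,
        -2.03350467e-02],
       [-5.33872745e-03, -9.74301102e-02, -9.95228050e-01,
         1.65168491e+00],
       [ 0.00000000e+00,  0.00000000e+00,  0.00000000e+00,
         1.00000000e+00]])}
```

View pics/scene0.png

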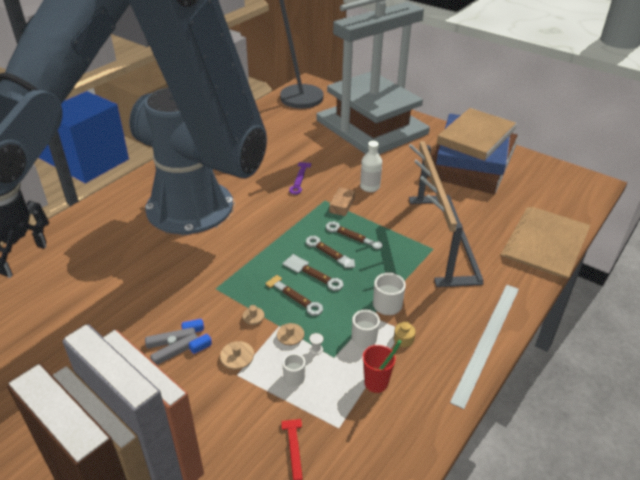

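View pics/top0.png

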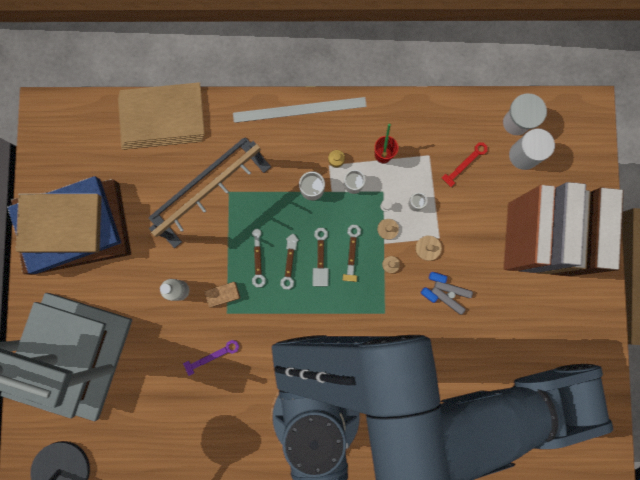

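The scene holds four tools on the green mat, three lids around (top) (391,264), (389,229) and (429,247), and three pots at (312,186), (355,181) and (418,202). The rail is at upper left, with purple and red look-alikes off the mat. I'll look at a close crop.

```bash
cat > h.py <<'E'
import numpy as np,cv2
from rig import robot,optics
def cam(n):
    i=optics.camera_info(n); return 240/np.tan(np.radians(i['vfov']/2)),i['cx'],i['cy'],i['world_from_camera']
def ray(n,u,v):
    f,cx,cy,T=cam(n); d=T[:3,:3]@np.array([(u-cx)/f,(v-cy)/f,1]); return T[:3,3],d/np.linalg.norm(d)
def plane(n,u,v,z):
    o,d=ray(n,u,v); return o+d*(z-o[2])/d[2]
def tri(a,b):
    o1,d1=ray('top',*a);o2,d2=ray('scene',*b)
    A=np.c_[d1,-d2]; t=np.linalg.lstsq(A,o2-o1,rcond=None)[0]
    p,q=o1+t[0]*d1,o2+t[1]*d2; return (p+q)/2,np.linalg.norm(p-q)
def proj(n,p):
    f,cx,cy,T=cam(n); c=np.linalg.inv(T)@np.r_[p,1]; return np.array([cx+f*c[0]/c[2],cy+f*c[1]/c[2]])
def cap(n): return optics.capture(n)[:,:,::-1].copy()
def crop(im,x0,y0,w,h,s,name):
    cv2.imwrite(name,cv2.resize(im[y0:y0+h,x0:x0+w],None,fx=s,fy=s,interpolation=cv2.INTER_CUBIC))
E
python3 - <<'E'
from h import *
im=cv2.imread('pics/top0.png'); crop(im,220,130,230,170,3.4,'pics/t1.png'); crop(im,140,130,140,120,5,'pics/t2.png')
im=cv2.imread('pics/scene0.png'); crop(im,210,190,230,200,3,'pics/s1.png'); crop(im,400,130,90,160,3.7,'pics/s2.png')
E
```

```text
(no output)
```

View pics/t1.png

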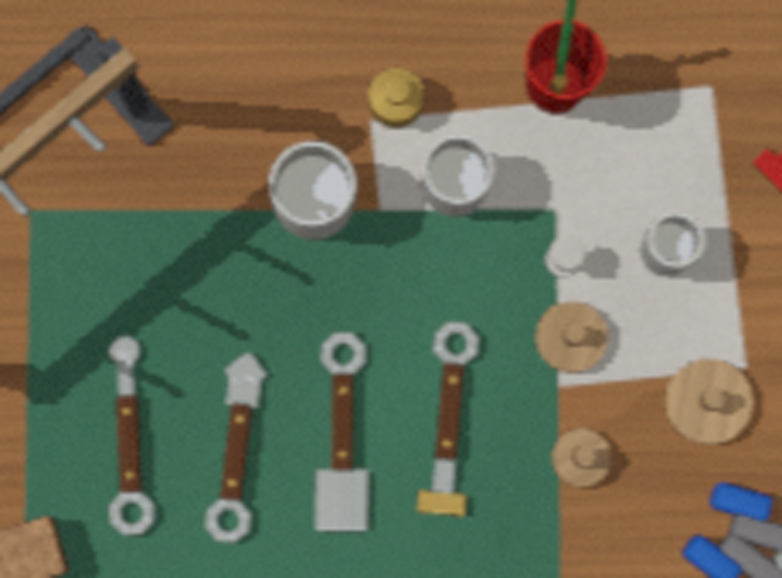

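View pics/t2.png

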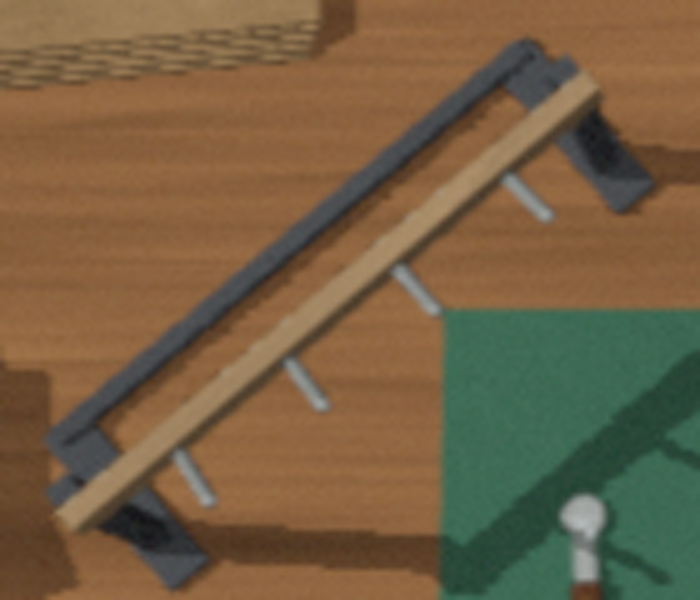

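View pics/s1.png

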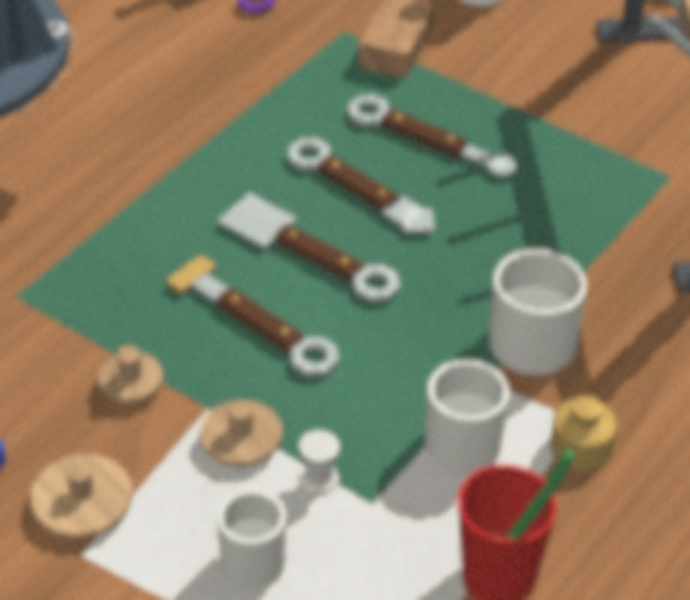

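View pics/s2.png

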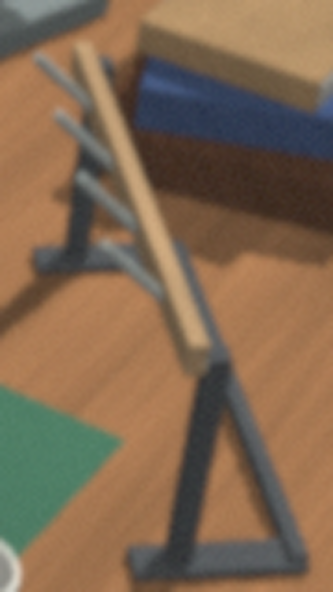

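```bash
cat >> h.py <<'E'
def circ(im,n,c,z,R,sign,win=6,ch=None,iters=4,dirs=None):
    """edge of circle radius R(mm) on plane z; sign +1: brighter outside. returns centre, rms, fitted R"""
    g=cv2.GaussianBlur((im if ch is None else im[:,:,ch]).astype(np.float32),(0,0),.6)
    if g.ndim==3: g=g.mean(2)
    c=np.array(c[:2],float)
    th=np.linspace(0,2*np.pi,72,endpoint=False) if dirs is None else np.radians(dirs)
    for k in range(iters):
        rs=np.arange(R-win,R+win+.01,.25)/1000
        P=[];W=[]
        for t in th:
            pts=np.array([proj(n,[c[0]+r*np.cos(t),c[1]+r*np.sin(t),z]) for r in rs],np.float32)
            v=cv2.remap(g,pts[None,:,0],pts[None,:,1],cv2.INTER_CUBIC)[0]
            d=np.gradient(v)*sign; i=int(np.argmax(d))
            if 0<i<len(rs)-1 and d[i]>0.25:
                a,b,e=d[i-1],d[i],d[i+1]; o=0.5*(a-e)/(a-2*b+e+1e-9)
                r=rs[i]+o*.25e-3
                P.append([c[0]+r*np.cos(t),c[1]+r*np.sin(t)]);W.append(b)
        P=np.array(P)
        if len(P)<10: return c,None,None,len(P)
        keep=np.ones(len(P),bool)
        for _ in range(4):
            A=np.c_[2*P[keep],np.ones(keep.sum())]; s=np.linalg.lstsq(A,(P[keep]**2).sum(1),rcond=None)[0]
            cc=s[:2]; rr=np.sqrt(s[2]+cc@cc)
            e=np.abs(np.linalg.norm(P-cc,axis=1)-rr); keep=e<max(.0012,1.8*np.median(e))
        c=cc
    return c,float(e[keep].std()*1e3),float(rr*1e3),int(keep.sum())
E
python3 - <<'E'
from h import *
T=cv2.imread('pics/top0.png');S=cv2.imread('pics/scene0.png')
t=lambda x,y:(220+x/3.4,130+y/3.4)
s=lambda x,y:(210+x/3,190+y/3)
for nm,a,b,z,R in [('pot_s',t(675,242),s(252,518),.055,24),('pot_m',t(458,173),s(468,388),.062,30),('pot_l',t(313,186),s(539,285),.070,36)]:
    for n,im,p in(('top',T,a),('scene',S,b)):
        c=plane(n,*p,z)
        print(nm,n,c[:2].round(4),'out',circ(im,n,c,z,R,-1,4),'in',circ(im,n,c,z,R-4,1,4))
for nm,a,b,R in [('lid_s',t(582,460),s(131,376),25),('lid_m',t(572,340),s(242,432),31),('lid_l',t(710,402),s(81,495),37)]:
    for n,im,p in(('top',T,a),('scene',S,b)):
        z=.014;c=plane(n,*p,z)
        for ch in (0,2): print(nm,n,c[:2].round(4),circ(im,n,c,z,R,-1,5,ch))
for nm,a,b in [('lid_s',t(594,457),s(128,355)),('lid_m',t(583,335),s(243,413)),('lid_l',t(719,400),s(78,485))]:
    print(nm,'knob',plane('top',*a,.038)[:2],plane('scene',*b,.038)[:2])
E
```

```text
Traceback (most recent call last):
  File "h.py", line 28, in circ
    pts=np.array([proj(n,[c[0]+r*np.cos(t),c[1]+r*np.sin(t),z]) for r in rs],np.float32)
                  ~~~~^^^^^^^^^^^^^^^^^^^^^^^^^^^^^^^^^^^^^^^^^
  File "h.py", line 14, in proj
    f,cx,cy,T=cam(n); c=np.linalg.inv(T)@np.r_[p,1]; return np.array([cx+f*c[0]/c[2],cy+f*c[1]/c[2]])
              ~~~^^^
  File "h.py", line 4, in cam
    i=optics.camera_info(n); return 240/np.tan(np.radians(i['vfov']/2)),i['cx'],i['cy'],i['world_from_camera']
ValueError: time passes only in moves, steps and waits
```

```bash
sed -i 's/^def cam(n):/import functools\n@functools.lru_cache(None)\ndef cam(n):/' h.py
cat > m1.py <<'E'
from h import *
T=cv2.imread('pics/top0.png');S=cv2.imread('pics/scene0.png')
t=lambda x,y:(220+x/3.4,130+y/3.4)
s=lambda x,y:(210+x/3,190+y/3)
def f(r): 
    return (r[0]*1e3).round(1), r[1] and round(r[1],2), r[2] and round(r[2],1), r[3]
for nm,a,b,z,R in [('pot_s',t(675,242),s(252,518),.055,24),('pot_m',t(458,173),s(468,388),.062,30),('pot_l',t(313,186),s(539,285),.070,36)]:
    for n,im,p in(('top',T,a),('scene',S,b)):
        c=plane(n,*p,z)
        print(nm,n,(c[:2]*1e3).round(1),'out',f(circ(im,n,c,z,R,-1,4)),'in',f(circ(im,n,c,z,R-4,-1,4)))
for nm,a,b,R in [('lid_s',t(582,460),s(131,376),25),('lid_m',t(572,340),s(242,432),31),('lid_l',t(710,402),s(81,495),37)]:
    for n,im,p in(('top',T,a),('scene',S,b)):
        z=.014;c=plane(n,*p,z)
        for ch in (0,2): print(nm,n,(c[:2]*1e3).round(1),f(circ(im,n,c,z,R,-1,5,ch)))
for nm,a,b in [('lid_s',t(594,457),s(128,355)),('lid_m',t(583,335),s(243,413)),('lid_l',t(719,400),s(78,485))]:
    print(nm,'knob',plane('top',*a,.038)[:2],plane('scene',*b,.038)[:2])
E
python3 m1.py
```

```text
pot_s top [ 609.6 -294.1] out (array([ 613.7, -294.1]), 0.3, 24.6, 41) in (array([ 607.9, -289.4]), 0.3, 18.4, 48)
pot_s scene [ 616.3 -296.5] out (array([ 611. , -294.8]), 0.29, 26.2, 38) in (array([ 613.9, -295.1]), 0.22, 23.4, 21)
pot_m top [ 667.4 -111.5] out (array([ 674. , -109.4]), 0.36, 31.6, 34) in (array([ 665.7, -109.7]), 0.33, 24.6, 43)
pot_m scene [ 672.6 -110.5] out (array([ 672.3, -110.9]), 0.3, 31.3, 60) in (array([ 672.5, -111.1]), 0.16, 29.5, 30)
pot_l top [654.7  10.3] out (array([658.4,  12.4]), 0.32, 36.4, 63) in (array([651.2,  11.1]), 0.33, 29.9, 44)
pot_l scene [661.3   6.7] out (array([658.1,  11.3]), 0.4, 37.4, 61) in (array([659.3,  10.1]), 0.26, 35.4, 38)
lid_s top [ 428.7 -218.5] (array([ 432.1, -217.7]), 0.35, 24.2, 63)
lid_s top [ 428.7 -218.5] (array([ 432. , -216.7]), 0.33, 24.5, 55)
lid_s scene [ 434.9 -218.9] (array([ 432.1, -219.3]), 0.33, 24.9, 49)
lid_s scene [ 434.9 -218.9] (array([ 431.7, -217.4]), 0.43, 25.5, 52)
lid_m top [ 532.1 -211.3] (array([ 536.8, -211.6]), 0.33, 30.8, 20)
lid_m top [ 532.1 -211.3] (array([ 536.5, -209.3]), 0.31, 31.0, 37)
lid_m scene [ 539.2 -211.8] (array([ 533.9, -210.3]), 0.69, 30.9, 42)
lid_m scene [ 539.2 -211.8] (array([ 535.2, -210.7]), 0.36, 30.9, 45)
lid_l top [ 478.4 -328.7] (array([ 480.3, -327.2]), 0.32, 36.5, 44)
lid_l top [ 478.4 -328.7] (array([ 480.9, -327.3]), 0.37, 36.7, 47)
lid_l scene [ 483.2 -329.4] (array([ 480.1, -327.3]), 0.38, 36.8, 49)
lid_l scene [ 483.2 -329.4] (array([ 479.7, -327.5]), 0.34, 36.7, 56)
lid_s knob [ 0.42950379 -0.22574931] [ 0.43448227 -0.21985616]
lid_m knob [ 0.53306942 -0.21781919] [ 0.54164578 -0.2130258 ]
lid_l knob [ 0.47762353 -0.33176376] [ 0.49003251 -0.3374641 ]
```

```bash
python3 - <<'E'
from h import *
t=lambda x,y:(220+x/3.4,130+y/3.4)
s=lambda x,y:(210+x/3,190+y/3)
np.set_printoptions(precision=3,suppress=True)
print('spool',plane('top',*t(568,250),.04),plane('scene',*s(319,443),.04))
print('brass',tri(t(403,92),s(585,407)))
print('brush tip',tri((389,126),(401,342)))
print('clamp', [plane('top',*p,.02) for p in((438,278),(425,295),(470,292))])
print('block',tri(t(55,520),s(425,5)))
print('glue',plane('top',172,288,.15))
t2=lambda x,y:(140+x/5,130+y/5); s2=lambda x,y:(400+x/3.7,130+y/3.7)
tips=[(207,502),(323,407),(436,312),(548,217)]; st=[(38,57),(58,116),(80,178),(104,246)]
roots=[(180,452),(290,362),(398,268),(507,175)]
for a,b,c in zip(tips,st,roots):
    print('peg tip',tri(t2(*a),s2(*b)),plane('top',*t2(*a),.227),plane('scene',*s2(*b),.227),'root',plane('top',*t2(*c),.187))
for p,q in (((600,90),(207,350)),((72,520),(80,47))): print('rail top end',plane('top',*t2(*p),.198),plane('scene',*s2(*q),.198))
E
```

```text
spool [ 0.606 -0.206  0.04 ] [ 0.605 -0.204  0.04 ]
brass (array([ 0.743, -0.064,  0.047]), np.float64(0.005800870390715194))
brush tip (array([ 0.8  , -0.198,  0.157]), np.float64(0.006678722227648652))
clamp [array([ 0.391, -0.352,  0.02 ]), array([ 0.343, -0.314,  0.02 ]), array([ 0.351, -0.443,  0.02 ])]
block (array([0.386, 0.228, 0.088]), np.float64(0.02812691842756338))
glue [0.359 0.381 0.15 ]
peg tip (array([0.504, 0.341, 0.226]), np.float64(0.0018611590149311993)) [0.503 0.34  0.227] [0.505 0.34  0.227] root [0.535 0.365 0.187]
peg tip (array([0.553, 0.283, 0.226]), np.float64(0.0022311859484911334)) [0.551 0.282 0.227] [0.554 0.282 0.227] root [0.582 0.308 0.187]
peg tip (array([0.602, 0.225, 0.226]), np.float64(0.002173206019295631)) [0.601 0.225 0.227] [0.603 0.226 0.227] root [0.632 0.252 0.187]
peg tip (array([0.651, 0.168, 0.226]), np.float64(0.0018214340791752452)) [0.65  0.168 0.227] [0.652 0.168 0.227] root [0.682 0.195 0.187]
rail top end [0.725 0.145 0.198] [0.739 0.148 0.198]
rail top end [0.497 0.417 0.198] [0.501 0.414 0.198]
```

```bash
cat >> h.py <<'E'
from scipy.spatial.transform import Rotation as Ro
np.set_printoptions(precision=4,suppress=True)
def pose(az,pitch=0):
    """x_g azimuth az deg, pointing down, then pitched about y_g by pitch deg"""
    a=np.radians(az); x=np.array([np.cos(a),np.sin(a),0]); z=np.array([0,0,-1.]); y=np.cross(z,x)
    return Ro.from_matrix(np.c_[x,y,z])*Ro.from_euler('y',pitch,degrees=True)
def st():
    o=robot.get_obs(); return np.array(o['position']),Ro.from_quat(o['tcp_rot']),o
def mv(pos,R=None):
    p,r,o=st(); R=r if R is None else R
    s=r.inv().apply(np.array(pos)-p)*1e3; w=(r.inv()*R).as_rotvec()
    print('row: %.1f %.1f %.1f  %.4f %.4f %.4f'%(*s,*w),' dist %.0f ang %.0f'%(np.linalg.norm(s),np.degrees(np.linalg.norm(w))))
def show():
    p,r,o=st(); print('t',round(o['clock'],2),'p',(p*1e3).round(1),'q',np.array(o['q']).round(2),'gap',round(o['finger_gap']*1e3,1),'F',np.array(o['ft_force']).round(1), 'R',r.as_matrix().round(3).tolist())
E
python3 -c "
from h import *
mv([.4803,-.3273,.15],pose(0))"
```

```text
row: 393.5 -121.9 99.7  -0.0011 0.0000 0.2288  dist 424 ang 13
```

>>> apply_moves(steps="393.5 -121.9 99.7 0 0 0.2288;393.5 -121.9 99.7 0 0 0.2288;393.5 -121.9 99.7 0 0 0.2288;393.5 -121.9 99.7 0 0 0.2288;393.5 -121.9 99.7 0 0 0.2288;393.5 -121.9 99.7 0 0 0.2288;393.5 -121.9 99.7 0 0 0.2288;393.5 -121.9 99.7 0 0 0.2288;393.5 -121.9 99.7 0 0 0.2288;393.5 -121.9 99.7 0 0 0.2288;393.5 -121.9 99.7 0 0 0.2288;393.5 -121.9 99.7 0 0 0.2288;393.5 -121.9 99.7 0 0 0.2288;393.5 -121.9 99.7 0 0 0.2288", grip=0.5, force=40)

```text
clock: 1.27
position: [0.4795, -0.3284, 0.1505]
tcp_rot: [1.0, -0.0, -0.0, 0.0]
ft_force: [0.4, 0.2, -0.1]
finger_gap: 0.0425
```

```bash
python3 -c "
from h import *
show(); mv([.4803,-.3273,.15],pose(0)); mv([.4803,-.3273,.037],pose(0))
im=cap('scene');cv2.imwrite('pics/s3.png',im); crop(im,180,180,260,200,3,'pics/s3c.png')"
```

```text
t 1.27 p [ 479.5 -328.4  150.5] q [-0.68  0.52  1.66 -0.    0.96  0.89] gap 42.5 F [ 0.4  0.2 -0.1] R [[1.0, -0.001, -0.0], [-0.001, -1.0, -0.0], [-0.0, 0.0, -1.0]]
row: 0.8 -1.1 0.5  0.0001 0.0002 -0.0008  dist 1 ang 0
row: 0.9 -1.1 113.5  0.0001 0.0002 -0.0008  dist 114 ang 0
```

View pics/s3c.png

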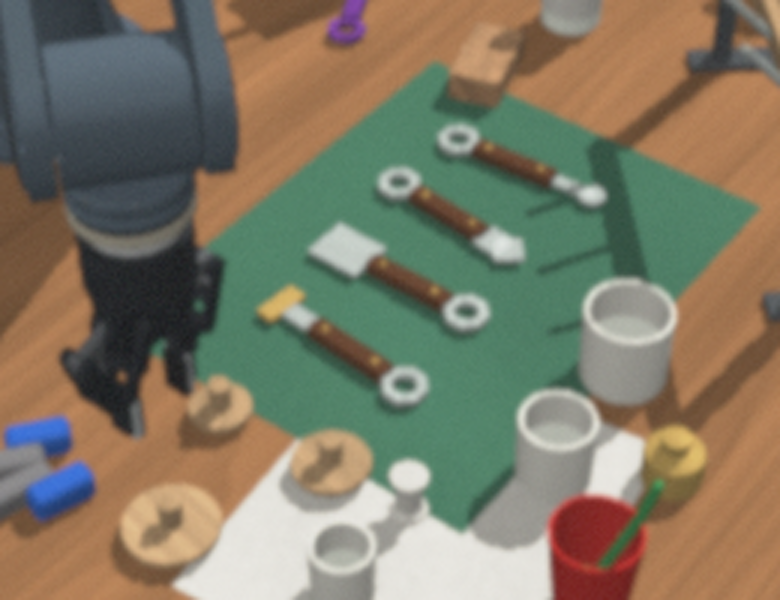

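>>> apply_moves(steps="0.9 -1.1 40 0 0 0;0.9 -1.1 75 0 0 0;0.9 -1.1 100 0 0 0;0.9 -1.1 113.5 0 0 0;0.9 -1.1 113.5 0 0 0;0.9 -1.1 113.5 0 0 0")

```text
clock: 1.82
position: [0.4811, -0.3273, 0.0375]
tcp_rot: [1.0, -0.0, 0.0, 0.0]
ft_force: [0.3, -0.3, 0.6]
finger_gap: 0.0426
```

```bash
python3 -c "
from h import *
show(); 
im=cap('scene');cv2.imwrite('pics/s4.png',im); crop(im,180,280,130,120,5,'pics/s4c.png')"
```

```text
t 1.82 p [ 481.1 -327.3   37.5] q [-0.68  0.7   1.7  -0.    0.75  0.89] gap 42.6 F [ 0.3 -0.3  0.6] R [[1.0, -0.001, 0.0], [-0.001, -1.0, -0.0], [0.0, 0.0, -1.0]]
```

View pics/s4c.png

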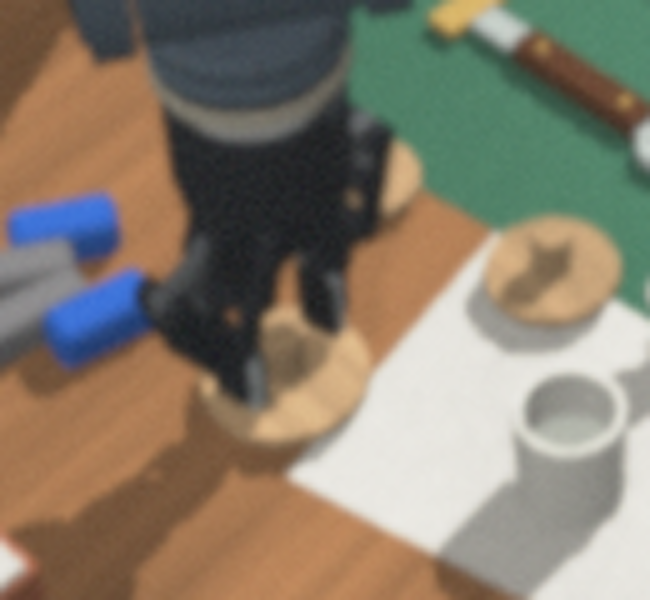

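Fingers straddle the knob of the large lid (crop ≈ (290,365)). I'll close and lift.

>>> apply_moves(steps="0 0 0 0 0 0;0 0 0 0 0 0;0 0 0 0 0 0;0 0 0 0 0 0;0 0 0 0 0 0;0 0 0 0 0 0;0 0 -20 0 0 0;0 0 -60 0 0 0;0 0 -100 0 0 0;0 0 -113 0 0 0;0 0 -113 0 0 0", grip=1, force=40)

```text
clock: 2.78
position: [0.4828, -0.3278, 0.1546]
tcp_rot: [1.0, 0.0, 0.003, 0.002]
ft_force: [-0.1, 0.8, -0.8]
finger_gap: 0.0164
```

```bash
python3 -c "
from h import *
show(); mv([.6583,.0115,.17],pose(0))
"
```

```text
t 2.78 p [ 482.8 -327.8  154.6] q [-0.68  0.52  1.65  0.    0.96  0.89] gap 16.4 F [-0.1  0.8 -0.8] R [[1.0, 0.0, 0.006], [0.0, -1.0, -0.005], [0.006, 0.005, -1.0]]
row: 175.6 -339.2 -16.0  0.0049 -0.0061 0.0001  dist 382 ang 0
```

>>> apply_moves(steps="175.6 -339.2 -16 0.005 -0.006 0;175.6 -339.2 -16 0.005 -0.006 0;175.6 -339.2 -16 0.005 -0.006 0;175.6 -339.2 -16 0.005 -0.006 0;175.6 -339.2 -16 0.005 -0.006 0;175.6 -339.2 -16 0.005 -0.006 0;175.6 -339.2 -16 0.005 -0.006 0;175.6 -339.2 -16 0.005 -0.006 0;175.6 -339.2 -16 0.005 -0.006 0;175.6 -339.2 -16 0.005 -0.006 0;175.6 -339.2 -16 0.005 -0.006 0;175.6 -339.2 -16 0.005 -0.006 0;175.6 -339.2 -16 0.005 -0.006 0;175.6 -339.2 -16 0.005 -0.006 0")

```text
clock: 3.95
position: [0.6563, 0.0112, 0.1655]
tcp_rot: [1.0, -0.001, -0.003, -0.002]
ft_force: [-0.4, -0.1, -1.4]
finger_gap: 0.0162
```

```bash
python3 -c "
from h import *
show(); mv([.6583,.0115,.17],pose(0))
im=cap('scene');cv2.imwrite('pics/s5.png',im); crop(im,290,200,160,120,5,'pics/s5c.png')
im=cap('top');cv2.imwrite('pics/t5.png',im)"
```

```text
t 3.95 p [656.3  11.2 165.5] q [-0.06  0.63  1.42  0.01  1.09  1.51] gap 16.2 F [-0.4 -0.1 -1.4] R [[1.0, -0.002, -0.007], [-0.002, -1.0, 0.005], [-0.007, -0.005, -1.0]]
row: 1.9 -0.3 -4.5  -0.0049 0.0067 -0.0016  dist 5 ang 0
```

View pics/s5c.png

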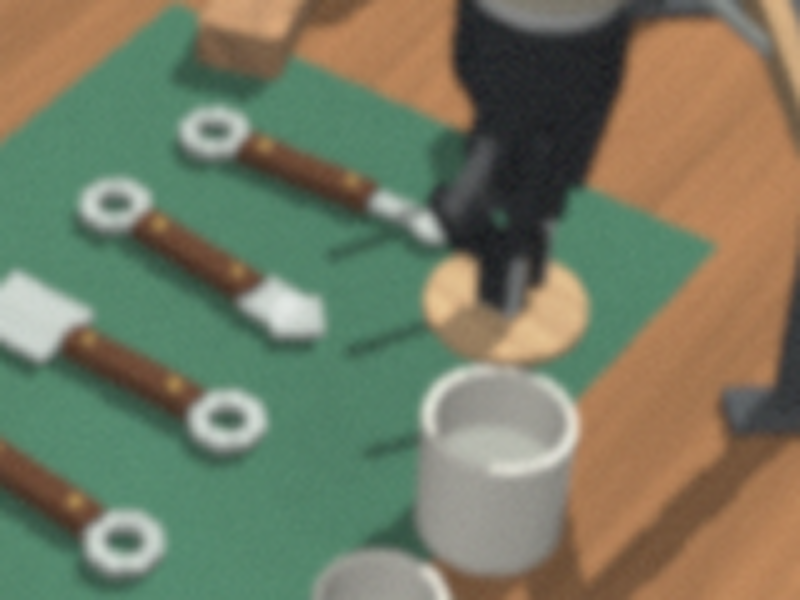

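View pics/t5.png

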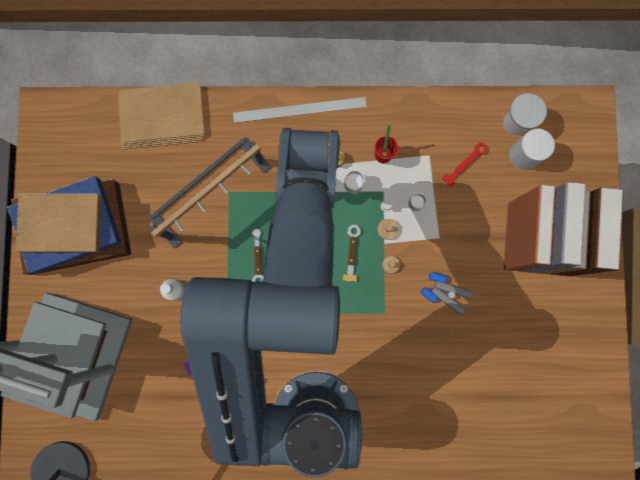

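>>> apply_moves(steps="1.9 -0.3 10 -0.005 0.0067 -0.0016;1.9 -0.3 20 -0.005 0.0067 -0.0016;1.9 -0.3 20 -0.005 0.0067 -0.0016;1.9 -0.3 20 -0.005 0.0067 -0.0016;1.9 -0.3 20 -0.005 0.0067 -0.0016")

```text
clock: 4.47
position: [0.6586, 0.013, 0.1456]
tcp_rot: [1.0, 0.001, 0.0, -0.0]
ft_force: [0.4, 0.4, -0.8]
finger_gap: 0.0164
```

```bash
cat > lid.py <<'E'
from h import *
import sys
# args: lidR potx poty potz potR(outer)
R,px,py,pz,pR=map(float,sys.argv[1:6])
show(); p,r,o=st()
im=cap('scene');cv2.imwrite(sys.argv[6],im)
z=p[2]-.0375+.014
for ch in (0,1,2):
    a=circ(im,'scene',p[:2],z,R,-1,5,ch); print('lid',(a[0]*1e3).round(1),a[1:], 'lid-tcp',((a[0]-p[:2])*1e3).round(1))
a=circ(im,'scene',(px,py),pz,pR,-1,4); print('pot',(a[0]*1e3).round(1),a[1:])
u=proj('scene',[p[0],p[1],z]).astype(int); crop(im,u[0]-60,u[1]-40,130,110,5,'pics/lc.png')
E
python3 lid.py 37 .6583 .0115 .07 36 pics/s6.png
```

```text
t 4.47 p [658.6  13.  145.6] q [-0.05  0.66  1.43  0.    1.05  1.52] gap 16.4 F [ 0.4  0.4 -0.8] R [[1.0, 0.002, 0.0], [0.002, -1.0, 0.0], [0.0, -0.0, -1.0]]
lid [656.7  13.2] (0.3214459339633412, 36.23557534898758, 42) lid-tcp [-2.   0.2]
lid [656.8  13. ] (0.3561230271340176, 36.48152333921209, 43) lid-tcp [-1.8 -0. ]
lid [657.4  11.9] (0.3446229937100253, 37.62584359905089, 46) lid-tcp [-1.2 -1.1]
pot [657.8  12. ] (0.4148897467903815, 36.942238596921214, 45)
```

View pics/lc.png

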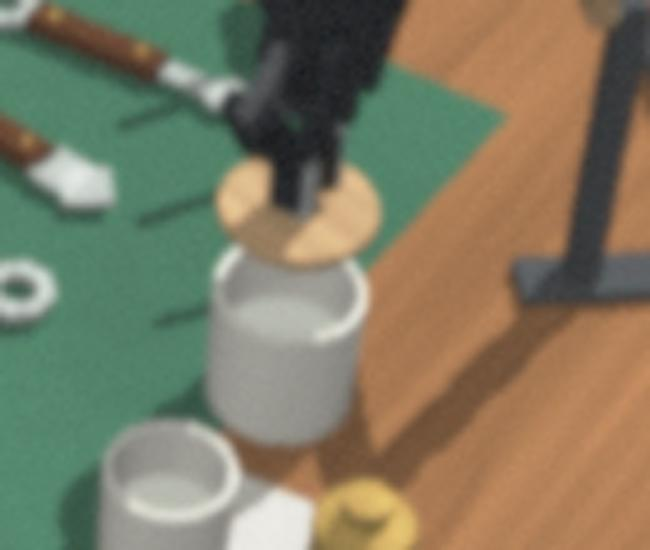

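>>> apply_moves(steps="1 1 15 0 -0.001 0.002;1 1 28 0 -0.001 0.002;1 1 33 0 0 0.002;1 1 35 0 0 0.002;1 1 37 0 0 0.002;1 1 39 0 0 0.002;1 1 41 0 0 0.002;1 1 43 0 0 0.002;1 1 44.5 0 0 0.002;1 1 46 0 0 0.002;1 1 46 0 0 0.002")

```text
clock: 5.43
position: [0.6599, 0.012, 0.1006]
tcp_rot: [1.0, -0.0, 0.001, 0.0]
ft_force: [-2.8, -0.6, 6.1]
finger_gap: 0.0159
```

```bash
python3 lid.py 37 .6583 .0115 .07 36 pics/s7.png
```

```text
t 5.43 p [659.9  12.  100.6] q [-0.05  0.71  1.45  0.    0.97  1.52] gap 15.9 F [-2.8 -0.6  6.1] R [[1.0, -0.0, 0.001], [-0.0, -1.0, -0.0], [0.001, 0.0, -1.0]]
lid [658.4  12.2] (0.3172880306166272, 36.553431778378965, 42) lid-tcp [-1.4  0.1]
lid [658.6  12.2] (0.32403541094625554, 36.54859260034209, 41) lid-tcp [-1.3  0.2]
lid [658.1  11.2] (0.36387639874379074, 37.432754017030206, 42) lid-tcp [-1.8 -0.9]
pot [654.9  18.5] (0.2878957109603216, 37.13363422476969, 41)
```

View pics/lc.png

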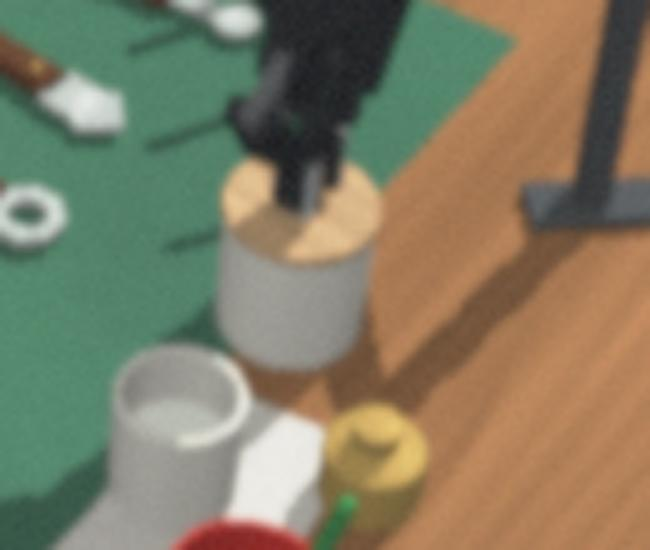

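The large lid appears seated flush on its pot (force 6 N, height as expected). I'll release it.

>>> apply_moves(steps="0 0 0 0 0 0;0 0 0 0 0 0;0 0 0 0 0 0;0 0 0 0 0 0;0 0 -20 0 0 0;0 0 -60 0 0 0;0 0 -80 0 0 0;0 0 -80 0 0 0", grip=0.5)

```text
clock: 6.15
position: [0.6617, 0.0119, 0.185]
tcp_rot: [1.0, -0.0, 0.004, 0.0]
ft_force: [0.7, -1.0, 0.0]
finger_gap: 0.0426
```

```bash
python3 lid.py 37 .6583 .0115 .07 36 pics/s8.png; python3 -c "
from h import *
im=cv2.imread('pics/s8.png')
for ch in (0,1,2):
  a=circ(im,'scene',(.659,.0118),.076,37,-1,4,ch);print(a)
print('lid_m'); 
for ch in (0,1,2):
  a=circ(im,'scene',(.5355,-.2105),.014,31,-1,4,ch);print(a)
crop(im,300,200,130,110,5,'pics/lc.png')
mv([.5353,-.2105,.17],pose(0))
"
```

```text
t 6.15 p [661.7  11.9 185. ] q [-0.05  0.61  1.4   0.    1.12  1.52] gap 42.6 F [ 0.7 -1.   0. ] R [[1.0, -0.0, 0.009], [-0.0, -1.0, -0.0], [0.009, 0.0, -1.0]]
lid [646.8   7.7] (0.4248257855450745, 36.69166121664791, 13) lid-tcp [-15.   -4.3]
lid [662.    4.2] (0.5995994618263237, 36.74315107094377, 13) lid-tcp [ 0.3 -7.8]
lid [648.6   6.4] (0.4800999808649414, 37.45358558998242, 12) lid-tcp [-13.2  -5.5]
pot [654.6  18.3] (0.30570609173092833, 37.26370917566483, 57)
(array([0.658 , 0.0131]), 0.3188877800711645, 36.39037374914726, 55)
(array([0.6582, 0.0126]), 0.331623535020949, 36.528246640282546, 57)
(array([0.6575, 0.0124]), 0.29901808024376697, 37.24936038598881, 57)
lid_m
(array([ 0.5347, -0.2101]), 0.43746557634408806, 30.397964957958656, 38)
(array([ 0.5355, -0.2104]), 0.38637161274713255, 30.31859152930945, 46)
(array([ 0.536 , -0.2102]), 0.44632815870600395, 30.79471325696066, 53)
row: -125.4 222.5 11.7  0.0002 -0.0052 -0.0004  dist 256 ang 0
```

View pics/lc.png

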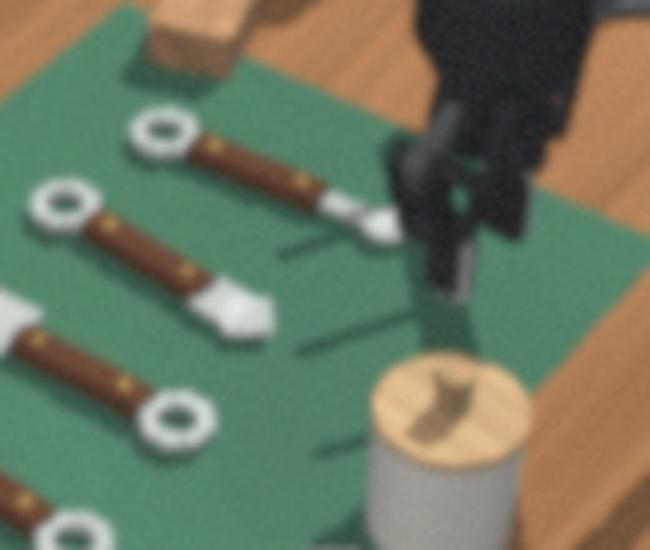

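>>> apply_moves(steps="-125.4 222.5 11.7 0 -0.005 0;-125.4 222.5 11.7 0 -0.005 0;-125.4 222.5 11.7 0 -0.005 0;-125.4 222.5 11.7 0 -0.005 0;-125.4 222.5 11.7 0 -0.005 0;-125.4 222.5 11.7 0 -0.005 0;-125.4 222.5 11.7 0 -0.005 0;-125.4 222.5 11.7 0 -0.005 0;-125.4 222.5 11.7 0 -0.005 0;-125.4 222.5 11.7 0 -0.005 0;-125.4 222.5 11.7 0 -0.005 0")

```text
clock: 7.12
position: [0.5347, -0.2092, 0.1677]
tcp_rot: [1.0, 0.001, -0.002, -0.0]
ft_force: [0.1, -1.1, 0.8]
finger_gap: 0.0424
```

```bash
python3 -c "
from h import *
show(); mv([.5353,-.2105,.0375],pose(0))
"
```

```text
t 7.12 p [ 534.7 -209.2  167.7] q [-0.45  0.49  1.66 -0.    0.99  1.12] gap 42.4 F [ 0.1 -1.1  0.8] R [[1.0, 0.001, -0.005], [0.001, -1.0, 0.0], [-0.005, -0.0, -1.0]]
row: 1.2 1.3 130.2  -0.0003 0.0045 0.0012  dist 130 ang 0
```

>>> apply_moves(steps="1.2 1.3 40 0 0.0045 0.001;1.2 1.3 80 0 0.0045 0.001;1.2 1.3 112 0 0.0045 0.001;1.2 1.3 130 0 0.0045 0.001;1.2 1.3 130 0 0.0045 0.001;1.2 1.3 130 0 0.0045 0.001")

```text
clock: 7.62
position: [0.535, -0.2108, 0.0377]
tcp_rot: [1.0, -0.0, -0.0, -0.0]
ft_force: [0.5, -0.0, 0.8]
finger_gap: 0.0429
```

>>> apply_moves(steps="0 0 0 0 0 0;0 0 0 0 0 0;0 0 0 0 0 0;0 0 0 0 0 0;0 0 0 0 0 0;0 0 0 0 0 0;0 0 0 0 0 0", grip=1)

```text
clock: 8.2
position: [0.5359, -0.212, 0.0398]
tcp_rot: [1.0, -0.001, 0.002, 0.001]
ft_force: [-0.4, 2.0, 6.5]
finger_gap: 0.0161
```

>>> apply_moves(steps="0 0 -20 0 0 0;0 0 -60 0 0 0;0 0 -100 0 0 0;0 0 -132 0 0 0;0 0 -132 0 0 0;0 0 -132 0 0 0")

```text
clock: 8.7
position: [0.5356, -0.2121, 0.1725]
tcp_rot: [1.0, -0.001, 0.002, 0.001]
ft_force: [-0.1, 0.1, -0.9]
finger_gap: 0.0163
```

```bash
python3 -c "
from h import *
show(); mv([.6725,-.1105,.14],pose(0))
"
```

```text
t 8.7 p [ 535.6 -212.1  172.5] q [-0.46  0.48  1.66  0.    0.99  1.11] gap 16.3 F [-0.1  0.1 -0.9] R [[1.0, -0.001, 0.005], [-0.001, -1.0, -0.002], [0.005, 0.002, -1.0]]
row: 136.6 -101.8 32.9  0.0021 -0.0045 -0.0014  dist 174 ang 0
```

>>> apply_moves(steps="40 -30 5 0.002 -0.0045 -0.001;75 -56 15 0.002 -0.0045 -0.001;110 -82 25 0.002 -0.0045 -0.001;137 -102 33 0.002 -0.0045 -0.001;137 -102 33 0.002 -0.0045 -0.001;137 -102 33 0.002 -0.0045 -0.001;137 -102 33 0.002 -0.0045 -0.001")

```text
clock: 9.28
position: [0.671, -0.1098, 0.1357]
tcp_rot: [1.0, 0.0, -0.003, -0.001]
ft_force: [-0.3, -0.0, -0.5]
finger_gap: 0.0163
```

```bash
sed -i 's/-.0375/-.0395/' lid.py; python3 lid.py 31 .6725 -.1105 .062 30 pics/s9.png
```

```text
t 9.28 p [ 671.  -109.8  135.7] q [-0.23  0.71  1.37  0.    1.07  1.34] gap 16.3 F [-0.3 -0.  -0.5] R [[1.0, 0.0, -0.007], [0.0, -1.0, 0.002], [-0.007, -0.002, -1.0]]
lid [ 670.4 -110.4] (0.24571626271334174, 29.52086172356871, 25) lid-tcp [-0.6 -0.6]
lid [ 671.  -110.4] (0.3640979075189186, 30.161136897311753, 41) lid-tcp [-0.  -0.5]
lid [ 670.9 -110.4] (0.3306461566815349, 30.619651442876123, 47) lid-tcp [-0.1 -0.6]
pot [ 672.4 -110.7] (0.3023131160498622, 31.15678362789755, 49)
```

View pics/lc.png

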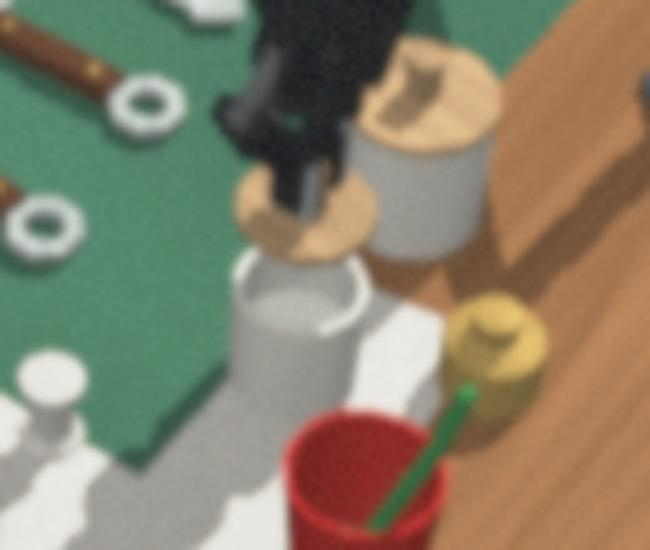

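>>> apply_moves(steps="1.6 0 15 -0.002 0.006 0;1.6 0 25 -0.002 0.006 0;1.6 0 30 -0.002 0.006 0;1.6 0 33 -0.002 0.006 0;1.6 0 35 -0.002 0.006 0;1.6 0 37 -0.002 0.006 0;1.6 0 39 -0.002 0.006 0;1.6 0 41 -0.002 0.006 0;1.6 0 42 -0.002 0.006 0;1.6 0 43.5 -0.002 0.006 0;1.6 0 43.5 -0.002 0.006 0")

```text
clock: 10.25
position: [0.6735, -0.11, 0.0941]
tcp_rot: [1.0, -0.0, 0.001, 0.0]
ft_force: [-2.6, -1.4, 4.0]
finger_gap: 0.016
```

```bash
python3 lid.py 31 .6725 -.1105 .062 30 pics/s10.png
```

```text
t 10.25 p [ 673.5 -110.    94.1] q [-0.23  0.76  1.39  0.    0.99  1.34] gap 16.0 F [-2.6 -1.4  4. ] R [[1.0, -0.0, 0.002], [-0.0, -1.0, -0.0], [0.002, 0.0, -1.0]]
lid [ 672.7 -110.4] (0.4089770961736708, 29.26096396608218, 37) lid-tcp [-0.8 -0.4]
lid [ 674.1 -111.2] (0.2738258661958559, 30.01299746902531, 32) lid-tcp [ 0.5 -1.2]
lid [ 674.  -110.7] (0.4273629075424921, 30.65970815910059, 42) lid-tcp [ 0.5 -0.6]
pot [ 670.7 -105.8] (0.3493368166642545, 30.092812924899764, 38)
```

View pics/lc.png

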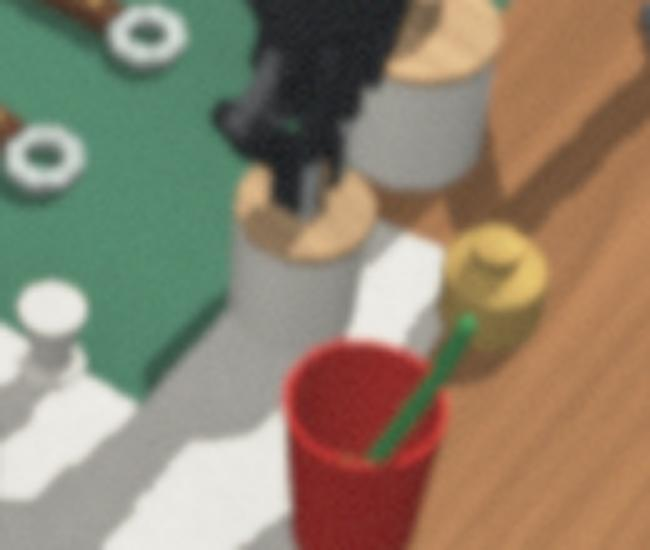

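Medium lid seated. Release.

>>> apply_moves(steps="0 0 0 0 0 0;0 0 0 0 0 0;0 0 0 0 0 0;0 0 0 0 0 0;0 0 -20 0 0 0;0 0 -60 0 0 0;0 0 -80 0 0 0;0 0 -80 0 0 0", grip=0.5)

```text
clock: 10.97
position: [0.6753, -0.1102, 0.179]
tcp_rot: [1.0, -0.0, 0.005, 0.001]
ft_force: [0.5, 0.2, 0.8]
finger_gap: 0.0428
```

```bash
python3 -c "
from h import *
show()
im=cap('scene');cv2.imwrite('pics/s11.png',im)
for nm,c,z,R in (('lid_m on',(.673,-.1105),.068,31),('lid_s',(.432,-.2175),.014,25)):
 for ch in (0,1,2):
  a=circ(im,'scene',c,z,R,-1,4,ch);print(nm,a)
crop(im,210,220,200,150,4,'pics/lc.png')
mv([.432,-.218,.15],pose(0))
"
```

```text
t 10.97 p [ 675.3 -110.2  179. ] q [-0.23  0.66  1.34  0.    1.13  1.34] gap 42.8 F [0.5 0.2 0.8] R [[1.0, -0.0, 0.01], [-0.0, -1.0, -0.002], [0.01, 0.002, -1.0]]
lid_m on (array([ 0.672 , -0.1103]), 0.3321050938991674, 29.408322324980727, 47)
lid_m on (array([ 0.6727, -0.111 ]), 0.344765295634082, 29.98462991541503, 55)
lid_m on (array([ 0.6722, -0.1111]), 0.29023908816812327, 31.135949580977307, 57)
lid_s (array([ 0.4321, -0.2191]), 0.3944542420602542, 24.737054483916076, 46)
lid_s (array([ 0.4326, -0.219 ]), 0.46850233000881486, 24.63448171848813, 55)
lid_s (array([ 0.4324, -0.2179]), 0.5020695658186336, 25.092305646803734, 58)
row: -242.4 108.1 24.7  0.0009 -0.0062 -0.0003  dist 267 ang 0
```

View pics/lc.png

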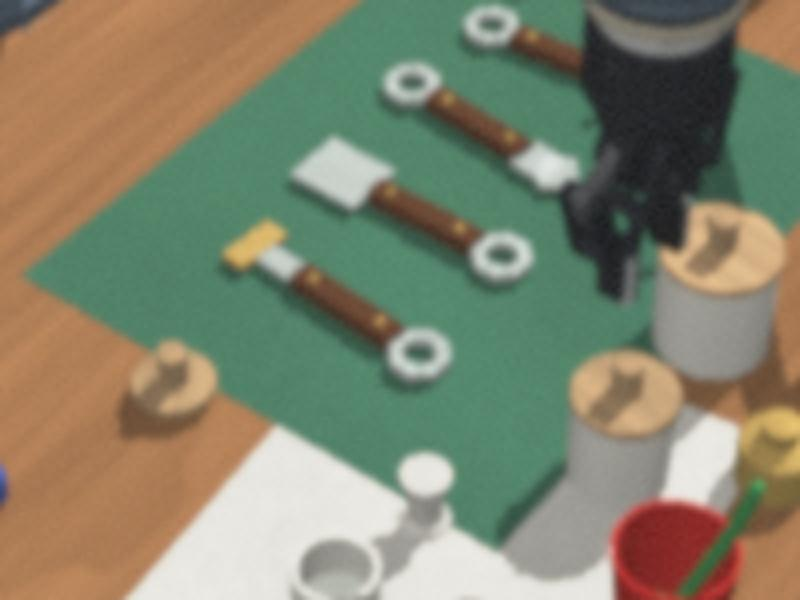

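>>> apply_moves(steps="-242.4 108.1 24.7 0 -0.006 0;-242.4 108.1 24.7 0 -0.006 0;-242.4 108.1 24.7 0 -0.006 0;-242.4 108.1 24.7 0 -0.006 0;-242.4 108.1 24.7 0 -0.006 0;-242.4 108.1 24.7 0 -0.006 0;-242.4 108.1 24.7 0 -0.006 0;-242.4 108.1 24.7 0 -0.006 0;-242.4 108.1 24.7 0 -0.006 0;-242.4 108.1 24.7 0 -0.006 0;-242.4 108.1 24.7 0 -0.006 0")

```text
clock: 11.93
position: [0.4315, -0.2175, 0.1481]
tcp_rot: [1.0, 0.0, -0.002, -0.0]
ft_force: [-0.2, -0.4, 0.3]
finger_gap: 0.0428
```

```bash
python3 -c "
from h import *
show(); mv([.432,-.2185,.039],pose(0))
"
```

```text
t 11.93 p [ 431.5 -217.5  148.1] q [-0.56  0.37  1.91 -0.    0.86  1.01] gap 42.8 F [-0.2 -0.4  0.3] R [[1.0, 0.0, -0.004], [0.0, -1.0, 0.0], [-0.004, -0.0, -1.0]]
row: 1.0 1.1 109.1  -0.0002 0.0043 0.0005  dist 109 ang 0
```

>>> apply_moves(steps="1 1.1 40 0 0.004 0;1 1.1 75 0 0.004 0;1 1.1 98 0 0.004 0;1 1.1 109 0 0.004 0;1 1.1 109 0 0.004 0;1 1.1 109 0 0.004 0")

```text
clock: 12.43
position: [0.4319, -0.2188, 0.0397]
tcp_rot: [1.0, 0.0, -0.0, -0.0]
ft_force: [0.8, -0.2, 0.1]
finger_gap: 0.0428
```

>>> apply_moves(steps="0 0 0 0 0 0;0 0 0 0 0 0;0 0 0 0 0 0;0 0 0 0 0 0;0 0 0 0 0 0;0 0 0 0 0 0;0 0 0 0 0 0", grip=1)

```text
clock: 13.02
position: [0.4322, -0.2194, 0.0408]
tcp_rot: [1.0, -0.0, 0.001, 0.001]
ft_force: [-0.5, 0.8, 6.7]
finger_gap: 0.0161
```

>>> apply_moves(steps="0 0 -20 0 0 0;0 0 -60 0 0 0;0 0 -90 0 0 0;0 0 -110 0 0 0;0 0 -110 0 0 0;0 0 -110 0 0 0")

```text
clock: 13.52
position: [0.4318, -0.2192, 0.1507]
tcp_rot: [1.0, -0.0, 0.001, 0.001]
ft_force: [1.1, 0.5, -0.7]
finger_gap: 0.0159
```

```bash
python3 -c "
from h import *
show(); mv([.6125,-.2945,.135],pose(0))
"
```

```text
t 13.52 p [ 431.8 -219.2  150.7] q [-0.57  0.37  1.91 -0.    0.86  1.01] gap 15.9 F [ 1.1  0.5 -0.7] R [[1.0, -0.0, 0.002], [-0.0, -1.0, -0.002], [0.002, 0.002, -1.0]]
row: 180.7 75.2 16.3  0.0017 -0.0024 -0.0004  dist 196 ang 0
```

>>> apply_moves(steps="38 16 2 0.002 -0.002 0;74 31 5 0.002 -0.002 0;110 46 9 0.002 -0.002 0;146 61 13 0.002 -0.002 0;180.7 75.2 16 0.002 -0.002 0;180.7 75.2 16 0.002 -0.002 0;180.7 75.2 16 0.002 -0.002 0;180.7 75.2 16 0.002 -0.002 0")

```text
clock: 14.18
position: [0.6109, -0.2936, 0.1317]
tcp_rot: [1.0, -0.0, -0.002, -0.002]
ft_force: [-0.9, 0.1, -0.7]
finger_gap: 0.0163
```

```bash
sed -i 's/-.0395/-.0405/' lid.py; python3 lid.py 25 .6125 -.2945 .055 24 pics/s12.png; python3 -c "
from h import *
im=cv2.imread('pics/s12.png')
for ch in (0,1,2): print(circ(im,'scene',(.6125,-.2945),.055,24,-1,3,ch))
im=cap('top');cv2.imwrite('pics/t12.png',im); crop(im,360,150,120,90,6,'pics/t12c.png')"
```

```text
t 14.18 p [ 610.9 -293.6  131.7] q [-0.52  0.71  1.38  0.    1.06  1.05] gap 16.3 F [-0.9  0.1 -0.7] R [[1.0, -0.0, -0.005], [-0.0, -1.0, 0.003], [-0.005, -0.003, -1.0]]
lid [ 623.6 -290.1] (0.5620416763788993, 23.366502615925864, 36) lid-tcp [12.7  3.5]
lid [ 620.6 -287.8] (0.8279284374902898, 25.645982412431067, 36) lid-tcp [9.6 5.8]
lid [ 621.5 -290.6] (0.8587002531564842, 24.20276146047629, 38) lid-tcp [10.6  3.1]
pot [ 612.3 -294.8] (0.25142341119731815, 25.27251945015623, 38)
(array([ 0.6129, -0.2945]), 0.32828770467905444, 24.686463566169532, 38)
(array([ 0.6128, -0.2946]), 0.24268302393085178, 24.879960592619394, 39)
(array([ 0.613 , -0.2946]), 0.2866949030686984, 24.71930849696742, 39)
```

View pics/lc.png

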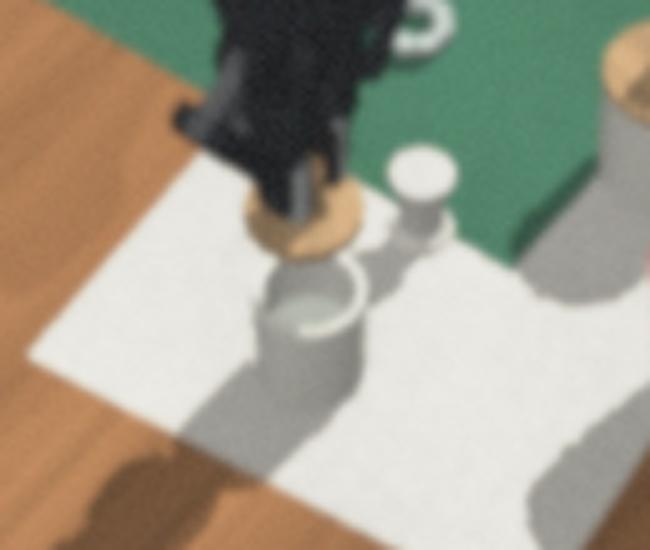

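View pics/t12c.png

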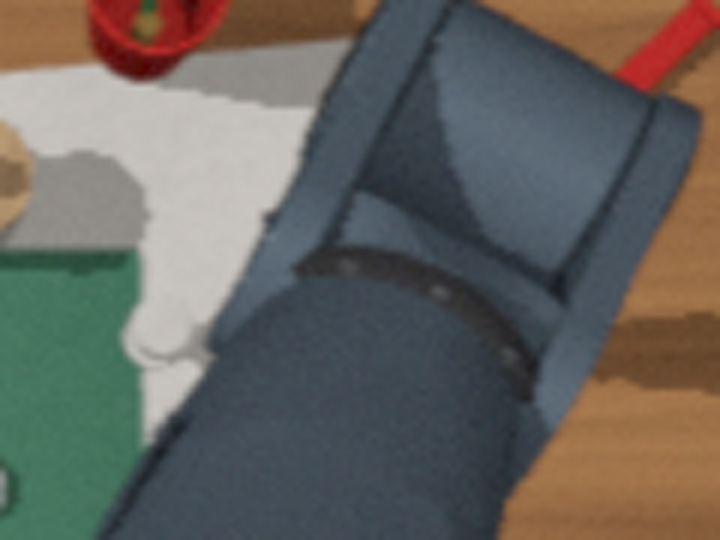

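```bash
python3 -c "
from h import *
im=cv2.imread('pics/s12.png')
p,r,o=st();print(p)
for sg,ch in ((1,0),(1,1)):
  print(circ(im,'scene',p[:2],.1317-.0405+.014,25,sg,4,ch)[0:4])
S=cv2.cvtColor(im,cv2.COLOR_BGR2HSV)
for z in (.1317-.0405+.014,): 
  print(circ(S,'scene',p[:2],z,25,-1,4,1))
"
```

```text
[ 0.6109 -0.2938  0.133 ]
(array([ 0.614 , -0.2975]), 0.3554731932785009, 24.15395677272671, 47)
(array([ 0.6145, -0.2978]), 0.330947156205129, 23.8826145296207, 45)
(array([ 0.6124, -0.2953]), 0.38226453381417874, 24.470030137294785, 50)
```

>>> apply_moves(steps="1.6 0.5 18 -0.002 0.004 0;1.6 0.5 29 -0.002 0.004 0;1.6 0.5 33 -0.002 0.004 0;1.6 0.5 35 -0.002 0.004 0;1.6 0.5 37 -0.002 0.004 0;1.6 0.5 39 -0.002 0.004 0;1.6 0.5 41 -0.002 0.004 0;1.6 0.5 43 -0.002 0.004 0;1.6 0.5 44.5 -0.002 0.004 0;1.6 0.5 46 -0.002 0.004 0;1.6 0.5 46 -0.002 0.004 0")

```text
clock: 15.2
position: [0.6138, -0.2947, 0.088]
tcp_rot: [1.0, -0.0, 0.001, 0.0]
ft_force: [-1.9, 0.8, 3.2]
finger_gap: 0.0157
```

```bash
python3 lid.py 25 .6125 -.2945 .055 24 pics/s13.png
```

```text
t 15.2 p [ 613.8 -294.7   88. ] q [-0.52  0.76  1.4   0.    0.98  1.05] gap 15.7 F [-1.9  0.8  3.2] R [[1.0, -0.0, 0.002], [-0.0, -1.0, -0.0], [0.002, 0.0, -1.0]]
lid [ 612.3 -295.3] (0.35103721666027227, 24.001892128954783, 18) lid-tcp [-1.4 -0.6]
lid [ 612.5 -294.6] (0.2595701892549482, 25.064014219608044, 28) lid-tcp [-1.3  0.2]
lid [ 612.9 -294.8] (0.29611382222923177, 24.91282157406279, 30) lid-tcp [-0.8 -0.1]
pot [ 610.8 -290.4] (0.5018790630089068, 23.792214286951555, 34)
```

View pics/lc.png

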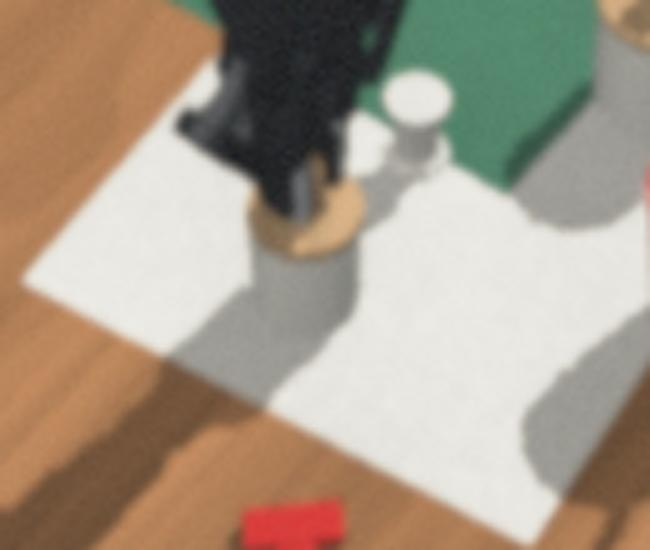

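Seated (height 88 mm as expected). I'll release, lift, retreat to free both views, and measure the tools.

>>> apply_moves(steps="0 0 0 0 0 0;0 0 0 0 0 0;0 0 0 0 0 0;0 0 0 0 0 0;0 0 -20 0 0 0;0 0 -60 0 0 0;-30 20 -100 0 0 0;-60 60 -130 0 0 0;-100 90 -150 0 0 0;-140 120 -150 0 0 0;-170 120 -150 0 0 0;-170 120 -150 0 0 0", grip=0.5)

```text
clock: 16.25
position: [0.4406, -0.416, 0.2378]
tcp_rot: [1.0, -0.001, 0.001, 0.0]
ft_force: [0.2, -0.6, 0.2]
finger_gap: 0.0429
```

```bash
python3 -c "
from h import *
show()
im=cap('scene');cv2.imwrite('pics/s14.png',im);crop(im,210,190,260,200,3,'pics/s14c.png')
for c,z,R in (((.613,-.2947),.061,25),((.6725,-.1105),.068,31),((.658,.0125),.076,37)):
 for sg,ch in ((-1,0),(1,0),(-1,2)): print(circ(im,'scene',c,z,R,sg,4,ch))
im=cap('top');cv2.imwrite('pics/t14.png',im); crop(im,220,130,230,170,3.4,'pics/t14c.png')"
```

```text
t 16.25 p [ 440.6 -416.   237.8] q [-0.83  0.46  1.51  0.    1.16  0.74] gap 42.9 F [ 0.2 -0.6  0.2] R [[1.0, -0.002, 0.002], [-0.002, -1.0, -0.001], [0.002, 0.001, -1.0]]
(array([ 0.6159, -0.2972]), None, None, 6)
(array([ 0.6169, -0.2965]), 0.42179759601249434, 26.244113047996244, 52)
(array([ 0.613 , -0.2944]), 0.28994152316245736, 24.887717421978493, 27)
(array([ 0.672 , -0.1102]), 0.32542335557438457, 29.395750287551188, 45)
(array([ 0.6737, -0.1114]), 0.2677015388481279, 34.44787704131198, 20)
(array([ 0.6722, -0.1112]), 0.3253132184718422, 31.013562692771572, 59)
(array([0.658 , 0.0132]), 0.3359600281747955, 36.578174976572285, 55)
(array([0.658 , 0.0125]), None, None, 8)
(array([0.6573, 0.0128]), 0.31641037696374635, 37.291143448181174, 56)
```

View pics/s14c.png

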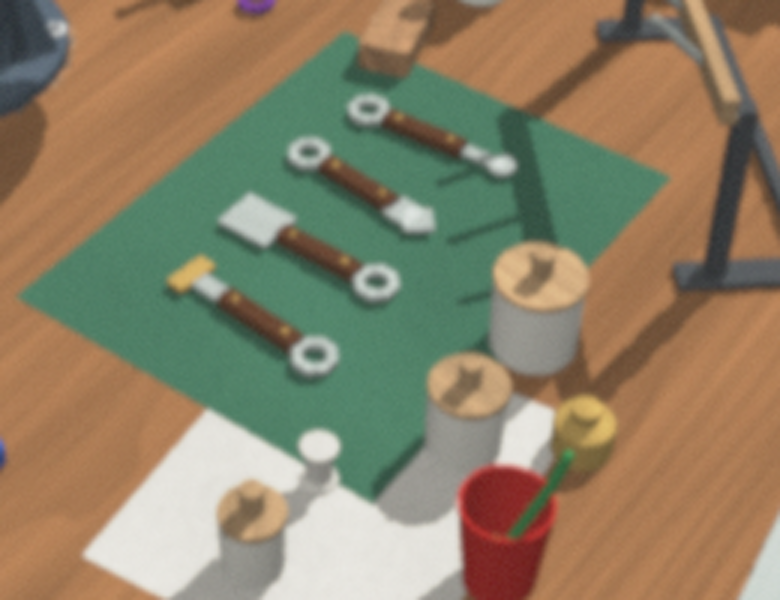

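View pics/t14c.png

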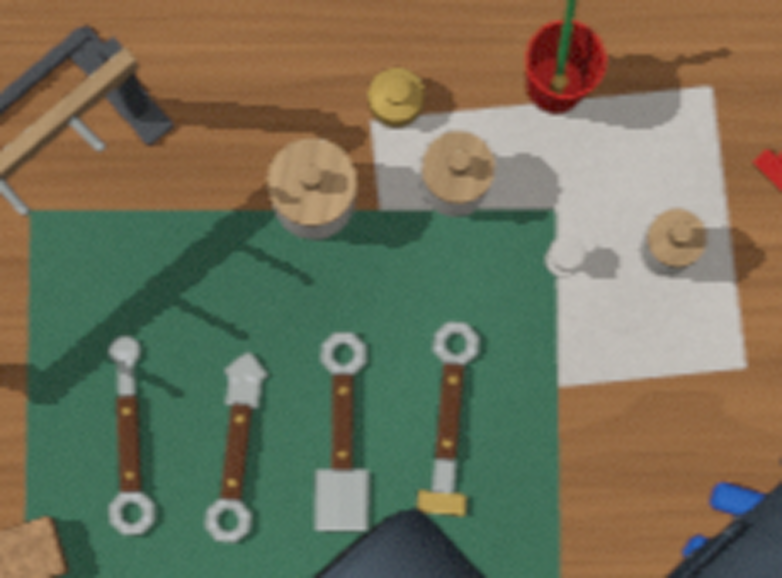

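All three lids sit flush in both views. Next are the tools: in the top crop b is at (130,440), d at (237,440), a at (343,430), c at (450,420). The look-alikes are purple and red and lie off the mat, so they are excluded. Measuring.

```bash
cat > tools.py <<'E'
from h import *
import sys
def brown(im):
    h=cv2.cvtColor(im,cv2.COLOR_BGR2HSV); return ((h[...,0]<18)&(h[...,1]>90)&(h[...,2]<125)).astype(np.uint8)
def tools(which,T,S):
    eyes={'b':((130,513),(368,108)),'d':((228,520),(308,153)),'a':((343,352),(376,283)),'c':((456,343),(313,355))}
    hand={'b':((128,445),(424,130)),'d':((236,450),(355,183)),'a':((342,422),(318,253)),'c':((450,412),(258,318))}
    out={}
    for k in which:
        r=[];c=[]
        for n,im,j,o,s in (('top',T,0,(220,130),3.4),('scene',S,1,(210,190),3)):
            if im is None: continue
            e=plane(n,o[0]+eyes[k][j][0]/s,o[1]+eyes[k][j][1]/s,.010)
            a=circ(im,n,e,.010,18,-1,5); r.append(a[0])
            m=brown(im); u,v=int(o[0]+hand[k][j][0]/s),int(o[1]+hand[k][j][1]/s)
            w=np.zeros_like(m); w[v-30:v+30,u-30:u+30]=m[v-30:v+30,u-30:u+30]
            nl,lab,stt,cen=cv2.connectedComponentsWithStats(cv2.morphologyEx(w,cv2.MORPH_CLOSE,np.ones((3,3),np.uint8)))
            i=1+np.argmin(np.linalg.norm(cen[1:]-[u,v],axis=1)+1000*(stt[1:,4]<40))
            h=plane(n,*cen[i],.012)[:2]; c.append(h)
            d=a[0]-h; print(k,n,'eye',(a[0]*1e3).round(1),a[1:],'handle',(h*1e3).round(1),'area',stt[i,4],'dist %.1f az %.1f'%(np.linalg.norm(d)*1e3,np.degrees(np.arctan2(d[1],d[0]))))
        e=np.mean(r,0);h=np.mean(c,0);d=e-h; az=np.degrees(np.arctan2(d[1],d[0]))
        out[k]=(e,h,az); print('  mean',k,(e*1e3).round(1),(h*1e3).round(1),'dist %.1f az %.1f'%(np.linalg.norm(d)*1e3,az), 'origin from eye',((e-.062*d/np.linalg.norm(d))*1e3).round(1))
    return out
if __name__=='__main__':
    tools('bdac',cv2.imread('pics/top0.png'),cv2.imread('pics/scene0.png'))
    print('now'); tools('bdac',cv2.imread('pics/t14.png'),cv2.imread('pics/s14.png'))
E
python3 tools.py
```

```text
b top eye [385.4 167.6] (0.2951037647017091, 18.926285245960294, 62) handle [444.7 170.2] area 146 dist 59.3 az -177.6
b scene eye [383.9 167.4] (0.54721320694317, 19.88885521153141, 55) handle [445.8 165.8] area 132 dist 61.9 az 178.5
  mean b [384.6 167.5] [445.2 168. ] dist 60.6 az -179.5 origin from eye [446.6 168. ]
d top eye [378.9  85.3] (0.3211378881561515, 18.849360777269553, 60) handle [437.6  78. ] area 148 dist 59.1 az 172.9
d scene eye [378.5  84.8] (0.5861605105867191, 19.58479978833363, 60) handle [439.   74.1] area 132 dist 61.5 az 170.0
  mean d [378.7  85. ] [438.3  76. ] dist 60.3 az 171.4 origin from eye [440.   75.8]
a top eye [522.7 -13.3] (0.3801781399508118, 18.68183375653851, 59) handle [464.3 -12.8] area 153 dist 58.5 az -0.5
a scene eye [521.9 -14.6] (0.32621255336068733, 19.52610669152493, 49) handle [462.8 -17.2] area 154 dist 59.2 az 2.5
  mean a [522.3 -13.9] [463.5 -15. ] dist 58.8 az 1.0 origin from eye [460.3 -15.1]
c top eye [ 531.2 -110.4] (0.32352722307490245, 18.968604044859234, 59) handle [ 471.8 -104.8] area 147 dist 59.6 az -5.3
c scene eye [ 
[... 804 characters left out ...]
ist 60.3 az 171.5 origin from eye [440.   75.7]
a top eye [522.8 -13.4] (0.33001287555401065, 18.758627264835845, 55) handle [464.3 -12.7] area 151 dist 58.4 az -0.6
a scene eye [522.  -14.3] (0.4104730922773795, 19.60162795577036, 52) handle [462.9 -17. ] area 154 dist 59.1 az 2.6
  mean a [522.4 -13.9] [463.6 -14.9] dist 58.7 az 1.0 origin from eye [460.4 -14.9]
c top eye [ 531.1 -110.1] (0.3013356885549079, 18.86375030570237, 56) handle [ 472.2 -104.8] area 147 dist 59.2 az -5.1
c scene eye [ 531.2 -111.3] (0.4091107184363153, 19.049207119273607, 61) handle [ 474.4 -109.2] area 164 dist 56.8 az -2.1
  mean c [ 531.1 -110.7] [ 473.3 -107. ] dist 58.0 az -3.6 origin from eye [ 469.3 -106.8]
```

```bash
python3 -c "
from h import *
mv([.4465,.1704,.2],pose(90))"
```

```text
row: 4.0 -587.0 37.4  0.0022 -0.0006 -1.5750  dist 588 ang 90
```

>>> apply_moves(steps="4 -587 37 0 0 -1.572;4 -587 37 0 0 -1.572;4 -587 37 0 0 -1.572;4 -587 37 0 0 -1.572;4 -587 37 0 0 -1.572;4 -587 37 0 0 -1.572;4 -587 37 0 0 -1.572;4 -587 37 0 0 -1.572;4 -587 37 0 0 -1.572;4 -587 37 0 0 -1.572;4 -587 37 0 0 -1.572;4 -587 37 0 0 -1.572;4 -587 37 0 0 -1.572;4 -587 37 0 0 -1.572;4 -587 37 0 0 -1.572;4 -587 37 0 0 -1.572;4 -587 37 0 0 -1.572;4 -587 37 0 0 -1.572;4 -587 37 0 0 -1.572", grip=0.45)

```text
clock: 17.93
position: [0.4477, 0.1714, 0.2001]
tcp_rot: [0.707, 0.707, 0.001, 0.001]
ft_force: [0.2, -1.2, -0.2]
finger_gap: 0.047
```

```bash
python3 -c "
from h import *
show();mv([.4465,.1704,.1],pose(182.7))"
```

```text
t 17.93 p [447.7 171.4 200.1] q [ 0.27  0.29  1.88 -0.    0.97  0.27] gap 47.0 F [ 0.2 -1.2 -0.2] R [[0.001, 1.0, 0.002], [1.0, -0.001, -0.0], [-0.0, 0.002, -1.0]]
row: -1.0 -1.4 100.1  0.0013 0.0015 -1.6189  dist 100 ang 93
```

>>> apply_moves(steps="-1 -1.4 20 0 0 -1.62;-1 -1.4 40 0 0 -1.62;-1 -1.4 60 0 0 -1.62;-1 -1.4 80 0 0 -1.62;-1 -1.4 100 0 0 -1.62;-1 -1.4 100 0 0 -1.62;-1 -1.4 100 0 0 -1.62;-1 -1.4 100 0 0 -1.62;-1 -1.4 100 0 0 -1.62;-1 -1.4 100 0 0 -1.62;-1 -1.4 100 0 0 -1.62;-1 -1.4 100 0 0 -1.62;-1 -1.4 100 0 0 -1.62;-1 -1.4 100 0 0 -1.62;-1 -1.4 100 0 0 -1.62;-1 -1.4 100 0 0 -1.62")

```text
clock: 19.27
position: [0.4464, 0.1709, 0.1002]
tcp_rot: [-0.022, 1.0, -0.0, 0.001]
ft_force: [0.4, 0.1, -0.2]
finger_gap: 0.047
```

```bash
python3 -c "
from h import *
show();mv([.4465,.1704,.028],pose(182.7))
im=cap('scene');cv2.imwrite('pics/s15.png',im);crop(im,280,170,150,115,5,'pics/lc.png')"
```

```text
t 19.27 p [446.4 170.9 100.2] q [ 0.27  0.45  1.96 -0.    0.74 -1.35] gap 47.0 F [ 0.4  0.1 -0.2] R [[-0.999, -0.045, 0.002], [-0.045, 0.999, 0.0], [-0.002, -0.0, -1.0]]
row: 0.1 -0.5 72.2  -0.0000 0.0018 -0.0021  dist 72 ang 0
```

View pics/lc.png

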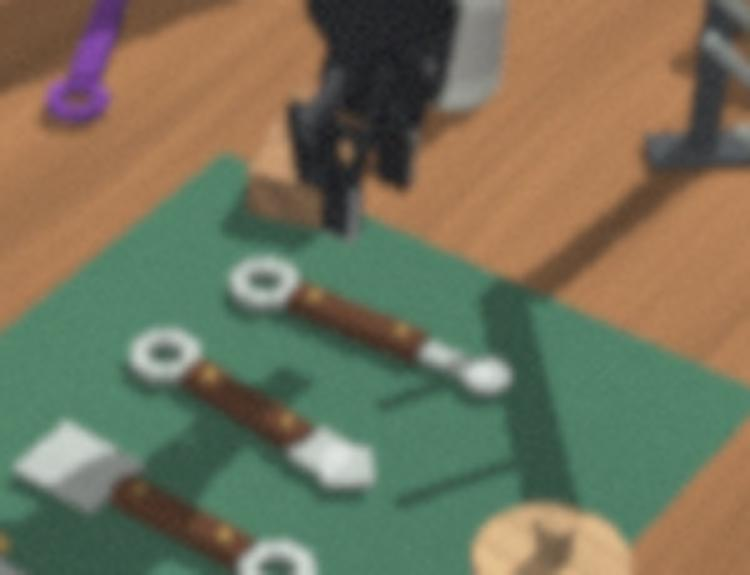

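>>> apply_moves(steps="0 -0.5 35 0 0.001 -0.002;0 -0.5 55 0 0.001 -0.002;0 -0.5 67 0 0.001 -0.002;0 -0.5 72 0 0.001 -0.002;0 -0.5 72 0 0.001 -0.002")

```text
clock: 19.73
position: [0.446, 0.1707, 0.0273]
tcp_rot: [-0.025, 1.0, -0.0, -0.0]
ft_force: [-0.2, -0.1, -0.0]
finger_gap: 0.0469
```

>>> apply_moves(steps="0 0 0 0 0 0;0 0 0 0 0 0;0 0 0 0 0 0;0 0 0 0 0 0;0 0 0 0 0 0;0 0 0 0 0 0;0 0 0 0 0 0;0 0 0 0 0 0", grip=1, force=70)

```text
clock: 20.4
position: [0.447, 0.1712, 0.0292]
tcp_rot: [-0.026, 1.0, 0.0, 0.001]
ft_force: [-1.2, -0.9, 7.0]
finger_gap: 0.0148
```

```bash
python3 -c "
from h import *
show()
im=cap('scene');cv2.imwrite('pics/s16.png',im);crop(im,280,170,150,115,5,'pics/lc.png')"
```

```text
t 20.4 p [447.  171.2  29.2] q [ 0.27  0.59  1.97 -0.    0.58 -1.35] gap 14.8 F [-1.2 -0.9  7. ] R [[-0.999, -0.052, 0.002], [-0.052, 0.999, 0.0], [-0.002, 0.0, -1.0]]
```

View pics/lc.png

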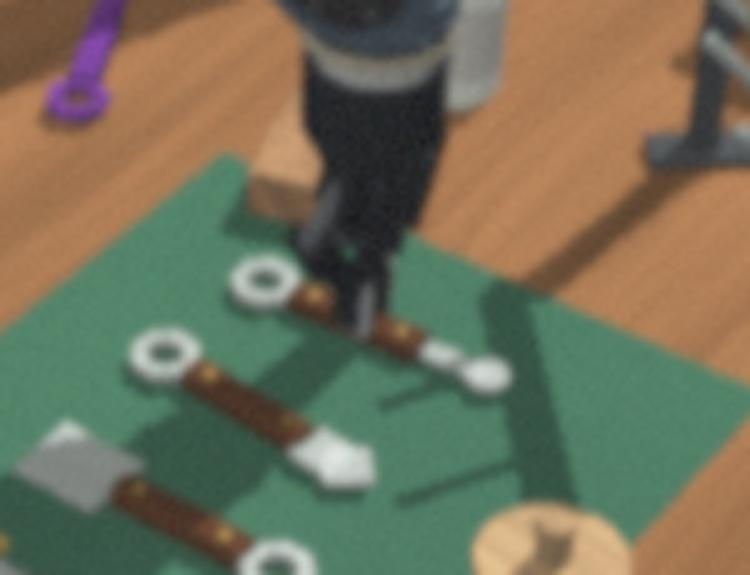

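```bash
cat > peg.py <<'E'
from h import *
import sys
B=np.array([np.cos(np.radians(40.4)),np.sin(np.radians(40.4)),0]); Z=np.array([0,0,1.])
tips=np.array([[.504,.3405,.227],[.553,.2825,.227],[.602,.2255,.227],[.651,.168,.227]])
P=(-B+Z)/np.sqrt(2)
def tcp(k,out,pitch=45,gx=.062,gz=.022,drop=0):
    """TCP so that the eye lies 'out' m beyond tip k along peg (neg = on peg)"""
    R=pose(40.4,pitch); e=tips[k]+P*out-R.as_matrix()[:,0]*drop
    return e-R.apply([gx,0,gz]),R
E
python3 -c "
from peg import *
for k in range(4): print(k,tcp(k,.03)[0],tcp(k,-.037)[0])
mv([.40,.15,.30],pose(40.4))"
```

```text
0 [0.4426 0.2883 0.2199] [0.4787 0.319  0.1726]
1 [0.4916 0.2303 0.2199] [0.5277 0.261  0.1726]
2 [0.5406 0.1733 0.2199] [0.5767 0.204  0.1726]
3 [0.5896 0.1158 0.2199] [0.6257 0.1465 0.1726]
row: 47.4 -18.6 -270.9  0.0032 0.0006 2.4882  dist 276 ang 143
```

>>> apply_moves(steps="0 0 -10 0 0 0;0 0 -30 0 0 0;0 0 -65 0 0 0;0 0 -100 0 0 0;0 0 -140 0 0 0;0 0 -170 0 0 0;0 0 -170 0 0 0")

```text
clock: 21.03
position: [0.4485, 0.1716, 0.2047]
tcp_rot: [-0.026, 1.0, 0.001, 0.005]
ft_force: [0.9, 0.1, -0.4]
finger_gap: 0.0147
```

```bash
python3 -c "
from peg import *
show()
mv([.40,.15,.30],pose(40.4))
im=cap('scene');cv2.imwrite('pics/s17.png',im);crop(im,280,100,150,150,4,'pics/lc.png')"
```

```text
t 21.03 p [448.5 171.6 204.7] q [ 0.27  0.28  1.88 -0.    0.97 -1.35] gap 14.7 F [ 0.9  0.1 -0.4] R [[-0.999, -0.052, 0.011], [-0.052, 0.999, 0.003], [-0.011, 0.002, -1.0]]
row: 48.6 -18.9 -95.9  0.0143 0.0019 2.4883  dist 109 ang 143
```

View pics/lc.png

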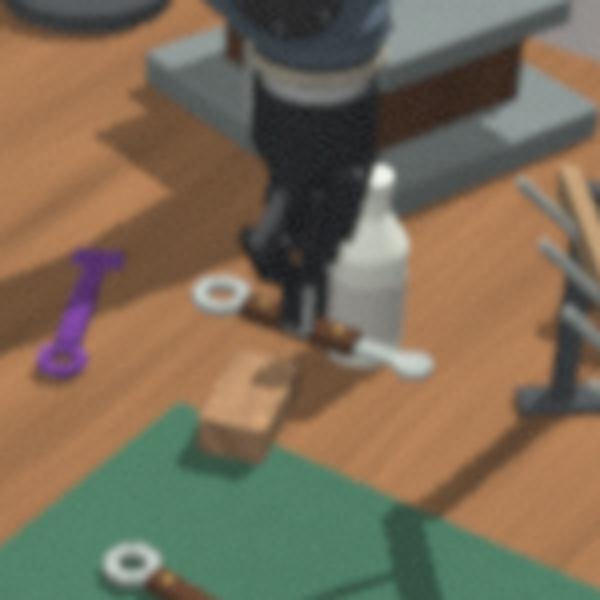

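>>> apply_moves(steps="48 -19 -40 0 0 2.488;48 -19 -80 0 0 2.488;48 -19 -96 0 0 2.488;48 -19 -96 0 0 2.488;48 -19 -96 0 0 2.488;48 -19 -96 0 0 2.488;48 -19 -96 0 0 2.488;48 -19 -96 0 0 2.488;48 -19 -96 0 0 2.488;48 -19 -96 0 0 2.488;48 -19 -96 0 0 2.488;48 -19 -96 0 0 2.488;48 -19 -96 0 0 2.488;48 -19 -96 0 0 2.488;48 -19 -96 0 0 2.488;48 -19 -96 0 0 2.488;48 -19 -96 0 0 2.488;48 -19 -96 0 0 2.488;48 -19 -96 0 0 2.488;48 -19 -96 0 0 2.488")

```text
clock: 22.75
position: [0.3986, 0.1493, 0.2931]
tcp_rot: [0.94, 0.342, -0.001, 0.0]
ft_force: [-0.7, -0.4, -1.3]
finger_gap: 0.0149
```

```bash
python3 -c "
from peg import *
show()
t,R=tcp(0,.05); print(t); mv(t,R)"
```

```text
t 22.75 p [398.6 149.3 293.1] q [ 0.25  0.07  1.89 -0.    1.18  1.12] gap 14.9 F [-0.7 -0.4 -1.3] R [[0.765, 0.644, -0.001], [0.644, -0.765, -0.001], [-0.001, -0.0, -1.0]]
[0.4318 0.2791 0.2341]
row: 109.0 -77.9 58.9  0.0020 0.7867 -0.0059  dist 146 ang 45
```

>>> apply_moves(steps="30 -22 15 0 0.3 0;60 -45 30 0 0.5 0;90 -65 45 0 0.787 -0.005;109 -78 59 0 0.787 -0.006;109 -78 59 0 0.787 -0.006;109 -78 59 0 0.787 -0.006;109 -78 59 0 0.787 -0.006;109 -78 59 0 0.787 -0.006;109 -78 59 0 0.787 -0.006;109 -78 59 0 0.787 -0.006;109 -78 59 0 0.787 -0.006")

```text
clock: 23.67
position: [0.4306, 0.2786, 0.2334]
tcp_rot: [0.866, 0.321, 0.359, -0.132]
ft_force: [-0.3, 0.2, -0.7]
finger_gap: 0.0147
```

```bash
cat > look.py <<'E'
from peg import *
import sys
n=sys.argv[1];k=int(sys.argv[2]);show()
im=cap('scene');cv2.imwrite('pics/s%s.png'%n,im)
u=proj('scene',tips[k]).astype(int); crop(im,u[0]-70,u[1]-55,130,110,6,'pics/s%sc.png'%n)
im=cap('top');cv2.imwrite('pics/t%s.png'%n,im)
v=proj('top',tips[k]).astype(int); crop(im,v[0]-50,v[1]-50,100,100,5,'pics/t%sc.png'%n)
p,r,o=st(); e=p+r.apply([.062,0,.022]); print('eye expected',e,'scene px in crop',(proj('scene',e)-u+[70,55])*6,'top px',(proj('top',e)-v+[50,50])*5,'tip crop',(proj('scene',tips[k])-u+[70,55])*6)
E
python3 look.py 18 0
```

```text
t 23.67 p [430.6 278.6 233.4] q [ 0.37  0.11  2.24  1.41  0.24 -0.08] gap 14.7 F [-0.3  0.2 -0.7] R [[0.535, 0.651, 0.538], [0.462, -0.759, 0.459], [0.707, 0.003, -0.707]]
eye expected [0.4761 0.3181 0.2626] scene px in crop [346.4318 261.0335] top px [276.5937 300.3269] tip crop [420.4985 331.3422]
```

View pics/s18c.png

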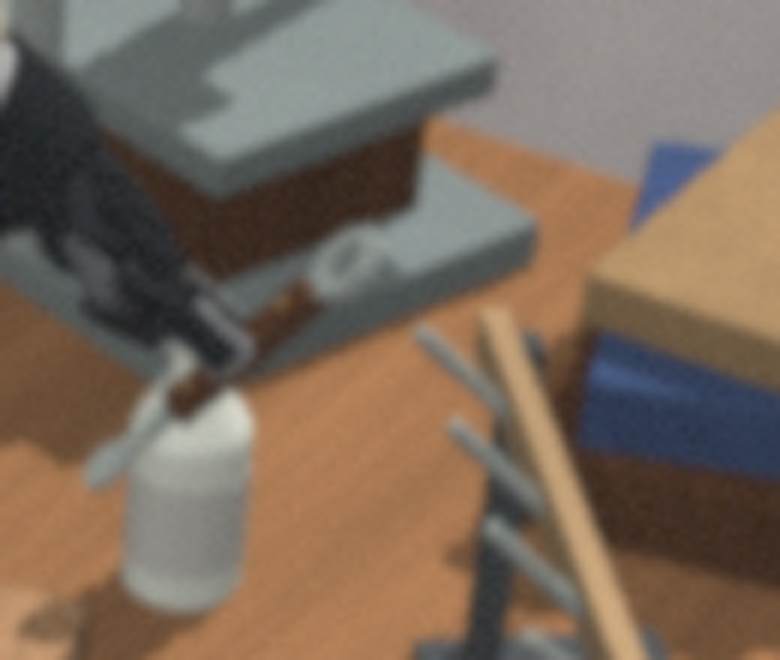

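View pics/t18c.png

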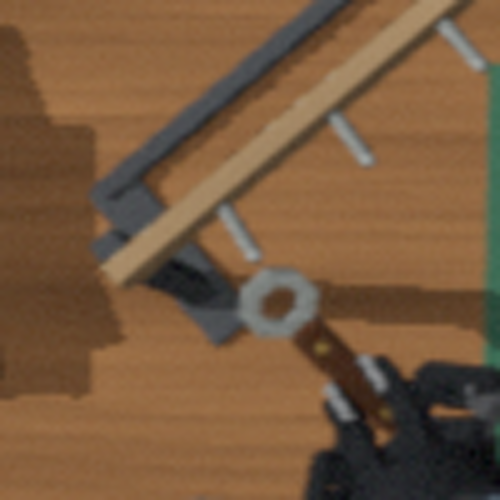

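```bash
python3 -c "
from peg import *
t,R=tcp(0,.01); mv(t,R)
t,R=tcp(0,-.037); mv(t,R)"
```

```text
row: 0.1 0.8 40.4  -0.0029 0.0002 0.0053  dist 40 ang 0
row: 0.1 0.9 87.4  -0.0029 0.0002 0.0053  dist 87 ang 0
```

>>> apply_moves(steps="0 0.8 12 0 0 0;0 0.8 24 0 0 0;0 0.9 36 0 0 0;0 0.9 44 0 0 0;0 0.9 50 0 0 0;0 0.9 56 0 0 0;0 0.9 62 0 0 0;0 0.9 68 0 0 0;0 0.9 74 0 0 0;0 0.9 80 0 0 0;0 0.9 85 0 0 0;0 0.9 85 0 0 0;0 0.9 85 0 0 0")

```text
clock: 24.85
position: [0.478, 0.3183, 0.1749]
tcp_rot: [0.866, 0.322, 0.36, -0.133]
ft_force: [-0.2, -1.4, -1.2]
finger_gap: 0.0146
```

```bash
python3 look.py 19 0
```

```text
t 24.85 p [478.  318.3 174.9] q [ 0.42  0.34  2.14  2.02  0.23 -0.67] gap 14.6 F [-0.2 -1.4 -1.2] R [[0.534, 0.653, 0.537], [0.462, -0.757, 0.461], [0.708, 0.002, -0.706]]
eye expected [0.5228 0.357  0.2036] scene px in crop [470.9256 375.1131] top px [231.1311 224.4687] tip crop [420.4985 331.3422]
```

View pics/s19c.png

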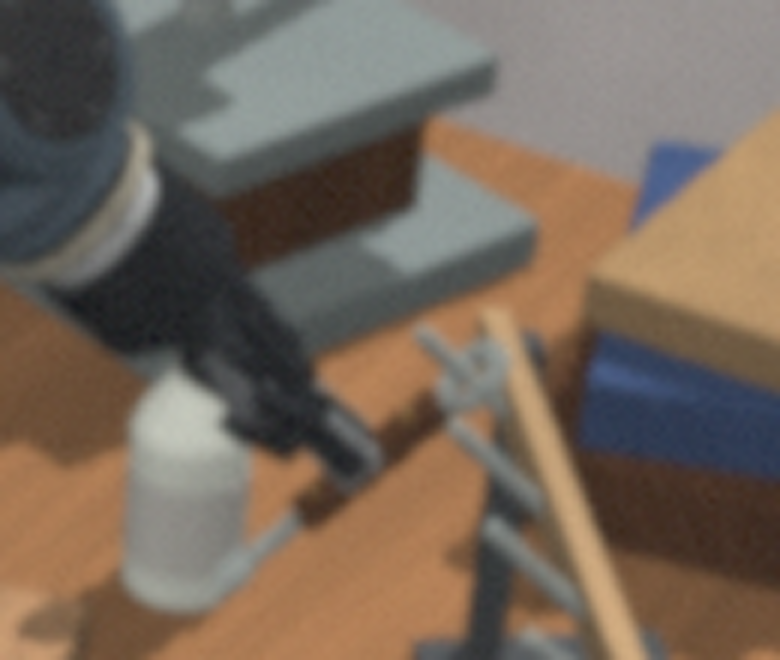

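View pics/t19c.png

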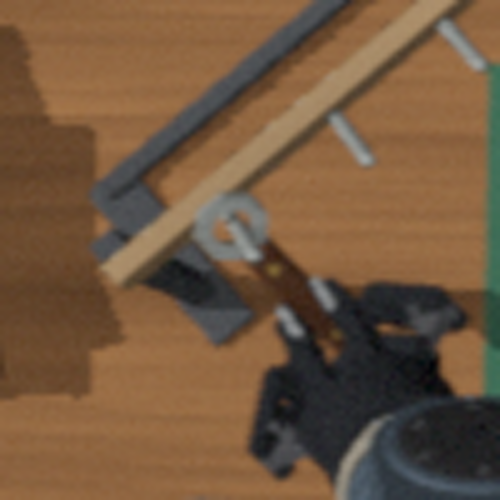

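```bash
python3 -c "
from peg import *
for pt in (55,65,72):
  t,R=tcp(0,-.035,pt,drop=.004); mv(t,R)"
```

```text
row: -7.9 -0.1 12.4  -0.0033 0.1725 0.0060  dist 15 ang 10
row: -8.7 -0.1 24.5  -0.0038 0.3471 0.0057  dist 26 ang 20
row: -8.0 -0.1 33.0  -0.0042 0.4692 0.0054  dist 34 ang 27
```

>>> apply_moves(steps="-5 0 6 0 0.087 0.003;-8 0 12.4 0 0.1725 0.005;-8.4 0 18 0 0.26 0.005;-8.7 0 24.5 0 0.347 0.005;-8.7 0 24.5 0 0.347 0.005;-8.7 0 24.5 0 0.347 0.005;-8.7 0 24.5 0 0.347 0.005;-8.7 0 24.5 0 0.347 0.005;-8.7 0 24.5 0 0.347 0.005;-8.7 0 24.5 0 0.347 0.005")

```text
clock: 25.78
position: [0.4868, 0.3256, 0.1525]
tcp_rot: [0.791, 0.292, 0.504, -0.187]
ft_force: [0.1, -0.1, -1.0]
finger_gap: 0.015
```

```bash
python3 look.py 20 0
```

```text
t 25.78 p [486.8 325.6 152.5] q [ 0.39  0.53  2.25  2.73  0.8  -1.41] gap 15.0 F [ 0.1 -0.1 -1. ] R [[0.321, 0.651, 0.688], [0.274, -0.759, 0.59], [0.907, -0.001, -0.422]]
eye expected [0.5218 0.3555 0.1992] scene px in crop [466.0659 384.4106] top px [236.1324 227.6936] tip crop [420.4985 331.3422]
```

View pics/s20c.png

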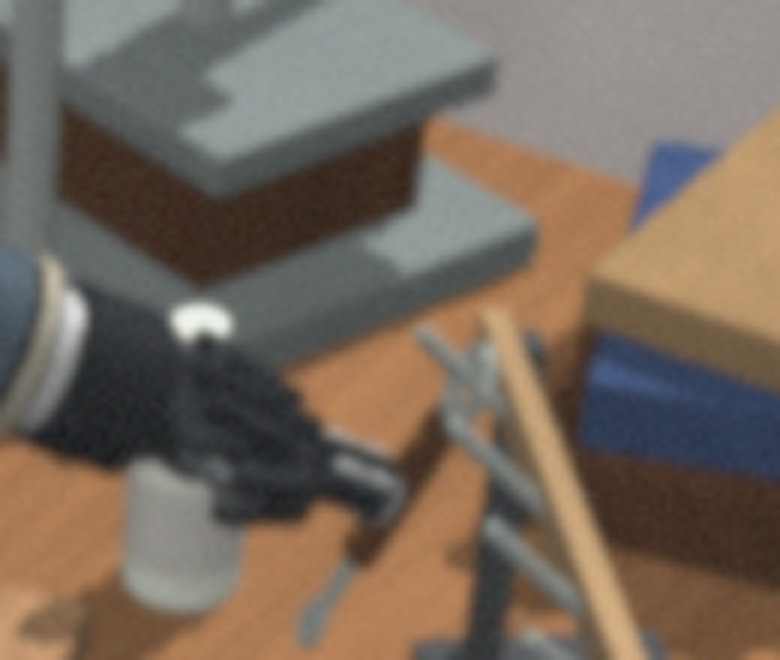

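>>> apply_moves(steps="0 0 0 0 0 0;0 0 0 0 0 0;0 0 0 0 0 0;0 0 0 0 0 0;0 0 0 0 0 0;0 0 -15 0 0 0;0 0 -40 0 0 0;0 0 -70 0 0 0;0 0 -100 0 0 0;0 0 -130 0 0 0;0 0 -130 0 0 0;0 0 -130 0 0 0", grip=0.55)

```text
clock: 26.88
position: [0.3971, 0.2481, 0.2074]
tcp_rot: [0.791, 0.292, 0.505, -0.186]
ft_force: [0.8, 0.7, 0.5]
finger_gap: 0.0382
```

```bash
python3 look.py 21 0
```

```text
t 26.88 p [397.1 248.1 207.4] q [ 0.24  0.24  2.51  2.53  0.8  -1.33] gap 38.2 F [0.8 0.7 0.5] R [[0.321, 0.65, 0.689], [0.273, -0.76, 0.589], [0.907, -0.001, -0.421]]
eye expected [0.4329 0.2788 0.2537] scene px in crop [210.8983 284.8871] top px [357.9082 388.5698] tip crop [420.4985 331.3422]
```

View pics/s21c.png

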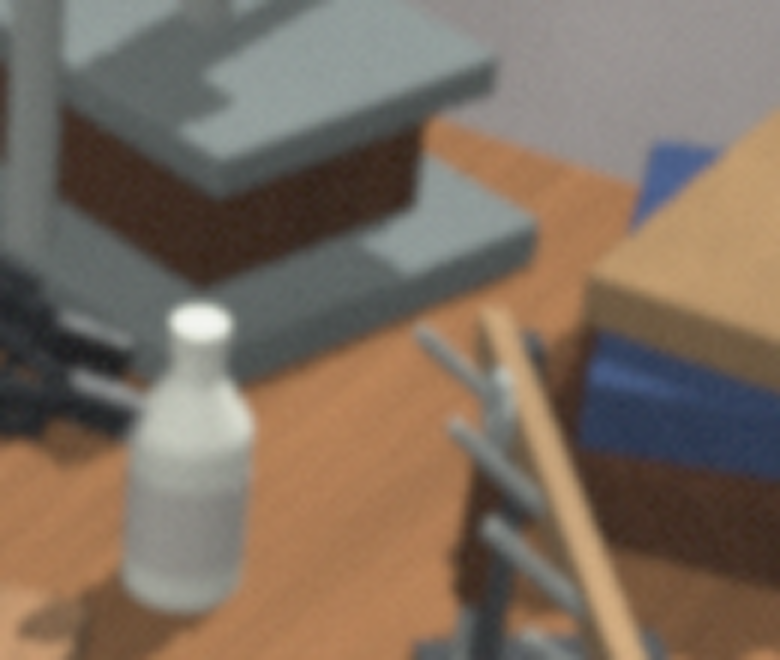

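View pics/t21.png

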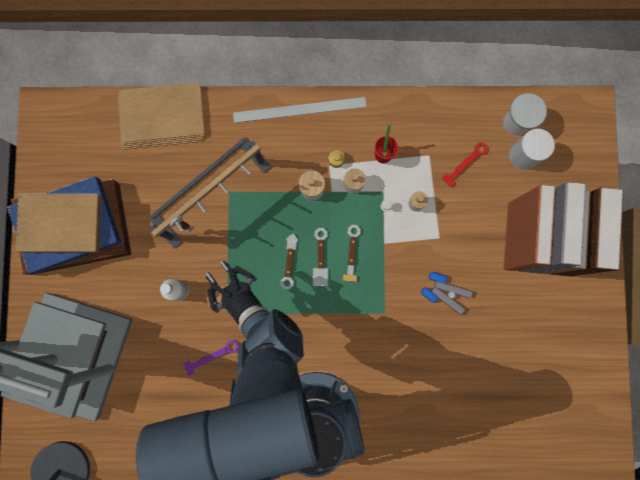

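Tool b hangs on peg 0. Next I'll check tool d, which is unobstructed in both views.

```bash
python3 -c "
from tools import *
tools('dac',cv2.imread('pics/t21.png'),cv2.imread('pics/s21.png'))
mv([.42,.12,.28],pose(90))
mv([.42,.12,.28],pose(40.4))"
```

```text
d top eye [379.1  85.5] (0.3467399566017001, 18.652394366332896, 58) handle [437.6  77.9] area 147 dist 59.0 az 172.6
d scene eye [378.4  85.1] (0.5621355935980703, 19.763215840197986, 58) handle [438.8  74.1] area 128 dist 61.3 az 169.6
  mean d [378.8  85.3] [438.2  76. ] dist 60.1 az 171.1 origin from eye [440.   75.7]
a top eye [522.6 -13.4] (0.3683862450954215, 18.705572273655513, 56) handle [464.  -12.7] area 150 dist 58.6 az -0.8
a scene eye [522.  -14.3] (0.29597478609247035, 19.748897934276957, 44) handle [464.2 -17.4] area 153 dist 57.9 az 3.0
  mean a [522.3 -13.9] [464.1 -15. ] dist 58.2 az 1.1 origin from eye [460.3 -15.1]
c top eye [ 531.2 -110.3] (0.3312114051050023, 19.00335355019002, 55) handle [ 471.7 -104.7] area 149 dist 59.8 az -5.4
c scene eye [ 531.4 -111.5] (0.45370391039339697, 19.107872426084878, 64) handle [ 474.8 -109.1] area 160 dist 56.6 az -2.5
  mean c [ 531.3 -110.9] [ 473.2 -106.9] dist 58.2 az -4.0 origin from eye [ 469.4 -106.6]
row: 38.2 112.2 -91.7  0.4877 -1.0614 -0.7665  dist 150 ang 80
row: 38.2 112.2 -91.7  -0.0024 -1.1354 0.0019  dist 150 ang 65
```

>>> apply_moves(steps="8 20 -16 0 -0.12 0;16 40 -32 0 -0.24 0;22 60 -50 0 -0.36 0;28 80 -65 0 -0.48 0;38 112 -91 0 -0.6 0;38 112 -91 0 -0.72 0;38 112 -91 0 -0.84 0;38 112 -91 0 -0.96 0;38 112 -91 0 -1.08 0;38 112 -91 0 -1.135 0;38 112 -91 0 -1.135 0;38 112 -91 0 -1.135 0;38 112 -91 0 -1.135 0;38 112 -91 0 -1.135 0;38 112 -91 0 -1.135 0")

```text
clock: 28.23
position: [0.4206, 0.1208, 0.2797]
tcp_rot: [0.938, 0.347, -0.003, 0.002]
ft_force: [-0.5, -1.2, -0.4]
finger_gap: 0.0388
```

```bash
python3 -c "
from peg import *
show(); mv([.4402,.0772,.12],pose(172.8))"
```

```text
t 28.23 p [420.6 120.8 279.7] q [ 0.18  0.11  1.88 -0.    1.15  1.04] gap 38.8 F [-0.5 -1.2 -0.4] R [[0.76, 0.65, -0.004], [0.65, -0.76, -0.005], [-0.006, 0.001, -1.0]]
row: -12.5 45.7 159.8  -0.0064 0.0046 -2.3081  dist 167 ang 132
```

>>> apply_moves(steps="-12.5 46 40 0 0 -2.308;-12.5 46 80 0 0 -2.308;-12.5 46 120 0 0 -2.308;-12.5 46 160 0 0 -2.308;-12.5 46 160 0 0 -2.308;-12.5 46 160 0 0 -2.308;-12.5 46 160 0 0 -2.308;-12.5 46 160 0 0 -2.308;-12.5 46 160 0 0 -2.308;-12.5 46 160 0 0 -2.308;-12.5 46 160 0 0 -2.308;-12.5 46 160 0 0 -2.308;-12.5 46 160 0 0 -2.308;-12.5 46 160 0 0 -2.308;-12.5 46 160 0 0 -2.308;-12.5 46 160 0 0 -2.308;-12.5 46 160 0 0 -2.308;-12.5 46 160 0 0 -2.308;-12.5 46 160 0 0 -2.308;-12.5 46 160 0 0 -2.308", grip=0.45)

```text
clock: 29.9
position: [0.4402, 0.0779, 0.1185]
tcp_rot: [0.061, 0.998, 0.0, -0.001]
ft_force: [0.1, 0.6, 0.6]
finger_gap: 0.047
```

```bash
python3 -c "
from peg import *
show(); mv([.4402,.0772,.029],pose(172.8))
im=cap('scene');cv2.imwrite('pics/s22.png',im);crop(im,270,180,150,115,5,'pics/lc.png')"
```

```text
t 29.9 p [440.2  77.9 118.5] q [ 0.07  0.37  2.02  0.    0.75 -1.38] gap 47.0 F [0.1 0.6 0.6] R [[-0.993, 0.121, -0.003], [0.121, 0.993, 0.001], [0.003, 0.001, -1.0]]
row: -0.3 -0.8 89.5  0.0007 -0.0026 0.0042  dist 90 ang 0
```

View pics/lc.png

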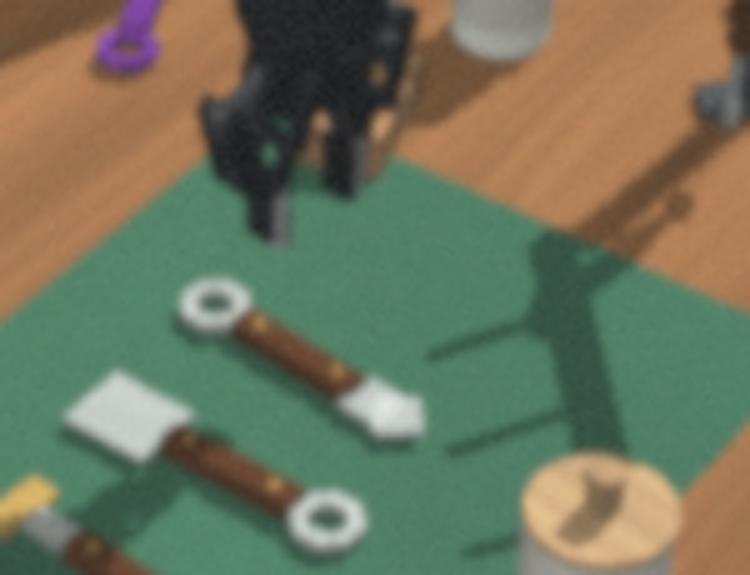

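>>> apply_moves(steps="-0.3 -0.8 38 0 -0.002 0.004;-0.3 -0.8 70 0 -0.002 0.004;-0.3 -0.8 85 0 -0.002 0.004;-0.3 -0.8 90 0 -0.002 0.004;-0.3 -0.8 90 0 -0.002 0.004")

```text
clock: 30.37
position: [0.4395, 0.0768, 0.0281]
tcp_rot: [0.065, 0.998, 0.0, -0.001]
ft_force: [0.0, 0.2, 0.1]
finger_gap: 0.0468
```

>>> apply_moves(steps="0 0 0 0 0 0;0 0 0 0 0 0;0 0 0 0 0 0;0 0 0 0 0 0;0 0 0 0 0 0;0 0 0 0 0 0;0 0 0 0 0 0;0 0 0 0 0 0", grip=1, force=70)

```text
clock: 31.03
position: [0.4407, 0.0767, 0.0306]
tcp_rot: [0.065, 0.998, 0.0, 0.002]
ft_force: [-1.5, 0.4, 7.4]
finger_gap: 0.0141
```

>>> apply_moves(steps="0 0 -10 0 0 0;0 0 -40 0 0 0;0 0 -75 0 0 0;0 0 -110 0 0 0;0 0 -150 0 0 0;0 0 -170 0 0 0;0 0 -170 0 0 0")

```text
clock: 31.62
position: [0.4416, 0.0766, 0.2046]
tcp_rot: [0.065, 0.998, 0.001, 0.005]
ft_force: [0.9, 1.1, -0.9]
finger_gap: 0.0139
```

```bash
python3 -c "
from peg import *
show()
mv([.42,.11,.30],pose(40.4))
im=cap('scene');cv2.imwrite('pics/s23.png',im);crop(im,250,110,150,150,4,'pics/lc.png')"
```

```text
t 31.62 p [441.6  76.6 204.6] q [ 0.07  0.22  1.96  0.    0.95 -1.37] gap 13.9 F [ 0.9  1.1 -0.9] R [[-0.992, 0.129, 0.01], [0.129, 0.992, 0.001], [-0.009, 0.002, -1.0]]
row: 24.9 30.5 -95.5  0.0120 0.0022 2.3068  dist 103 ang 132
```

View pics/lc.png

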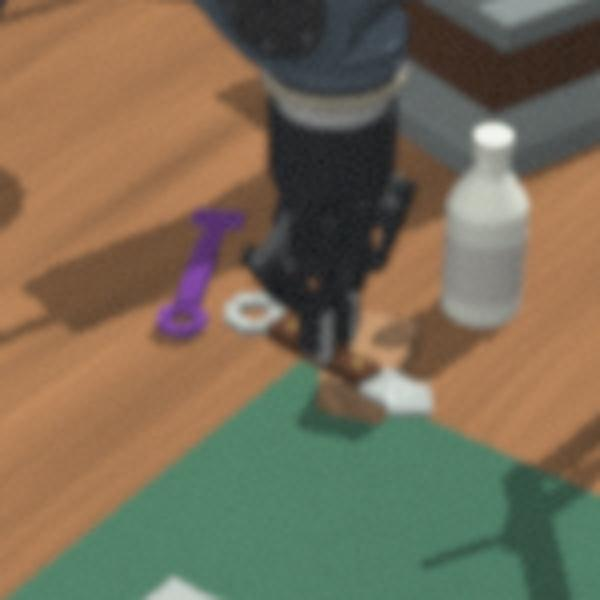

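Tool d is held level. I'll turn it towards peg 1.

>>> apply_moves(steps="25 30 -40 0.01 0 2.307;25 30 -80 0.01 0 2.307;25 30 -95 0.01 0 2.307;25 30 -95 0.01 0 2.307;25 30 -95 0.01 0 2.307;25 30 -95 0.01 0 2.307;25 30 -95 0.01 0 2.307;25 30 -95 0.01 0 2.307;25 30 -95 0.01 0 2.307;25 30 -95 0.01 0 2.307;25 30 -95 0.01 0 2.307;25 30 -95 0.01 0 2.307;25 30 -95 0.01 0 2.307;25 30 -95 0.01 0 2.307;25 30 -95 0.01 0 2.307;25 30 -95 0.01 0 2.307;25 30 -95 0.01 0 2.307;25 30 -95 0.01 0 2.307;25 30 -95 0.01 0 2.307;25 30 -95 0.01 0 2.307")

```text
clock: 33.33
position: [0.4182, 0.1093, 0.2933]
tcp_rot: [0.939, 0.344, -0.005, -0.001]
ft_force: [0.3, 0.4, -1.0]
finger_gap: 0.0138
```

```bash
python3 -c "
from peg import *
show()
t,R=tcp(1,.05,gz=.0235); print(t); mv(t,R)"
```

```text
t 33.33 p [418.2 109.3 293.3] q [ 0.15  0.09  1.87 -0.    1.19  1.02] gap 13.8 F [ 0.3  0.4 -1. ] R [[0.763, 0.646, -0.009], [0.646, -0.763, -0.002], [-0.008, -0.004, -1.0]]
[0.48   0.2204 0.2351]
row: 119.4 -44.6 57.4  -0.0029 0.7935 -0.0043  dist 140 ang 45
```

>>> apply_moves(steps="30 -12 15 0 0.3 0;60 -25 30 0 0.5 0;90 -35 45 0 0.79 -0.004;119 -45 57 -0.003 0.793 -0.004;119 -45 57 -0.003 0.793 -0.004;119 -45 57 -0.003 0.793 -0.004;119 -45 57 -0.003 0.793 -0.004;119 -45 57 -0.003 0.793 -0.004;119 -45 57 -0.003 0.793 -0.004;119 -45 57 -0.003 0.793 -0.004;119 -45 57 -0.003 0.793 -0.004;119 -45 57 -0.003 0.793 -0.004")

```text
clock: 34.33
position: [0.4798, 0.2208, 0.2365]
tcp_rot: [0.867, 0.321, 0.359, -0.132]
ft_force: [-0.5, 0.6, -0.7]
finger_gap: 0.0137
```

```bash
python3 look.py 24 1;python3 -c "
from peg import *
t,R=tcp(1,-.035,gz=.0235); mv(t,R)"
```

```text
t 34.33 p [479.8 220.8 236.5] q [ 0.17  0.15  2.18  1.31  0.38 -0.12] gap 13.7 F [-0.5  0.6 -0.7] R [[0.537, 0.651, 0.537], [0.461, -0.759, 0.459], [0.707, 0.001, -0.708]]
eye expected [0.5251 0.2596 0.2651] scene px in crop [345.9537 254.4452] top px [280.366  296.6021] tip crop [422.4128 330.6145]
row: -1.4 0.5 85.9  -0.0014 -0.0004 0.0035  dist 86 ang 0
```

View pics/s24c.png

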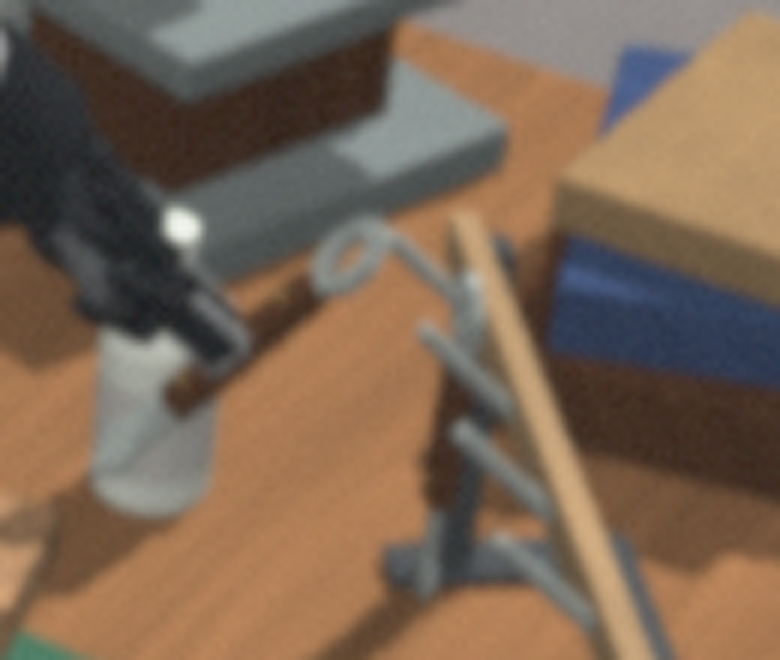

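View pics/t24c.png

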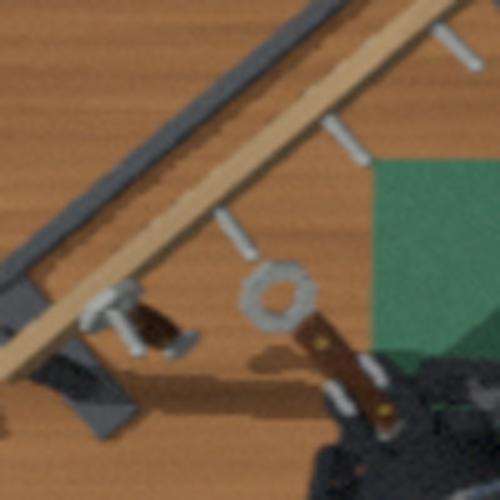

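>>> apply_moves(steps="-1 0.5 12 0 0 0;-1.4 0.5 24 0 0 0.003;-1.4 0.5 36 0 0 0.003;-1.4 0.5 44 0 0 0.003;-1.4 0.5 50 0 0 0.003;-1.4 0.5 56 0 0 0.003;-1.4 0.5 62 0 0 0.003;-1.4 0.5 68 0 0 0.003;-1.4 0.5 74 0 0 0.003;-1.4 0.5 80 0 0 0.003;-1.4 0.5 85 0 0 0.003;-1.4 0.5 85 0 0 0.003;-1.4 0.5 85 0 0 0.003")

```text
clock: 35.52
position: [0.5252, 0.259, 0.1755]
tcp_rot: [0.867, 0.319, 0.359, -0.133]
ft_force: [-0.8, 0.1, -1.6]
finger_gap: 0.0139
```

```bash
python3 look.py 25 1;python3 -c "
from peg import *
for pt in (55,65):
  t,R=tcp(1,-.035,pt,drop=.004,gz=.0235); mv(t,R)"
```

```text
t 35.52 p [525.2 259.  175.5] q [ 0.24  0.36  2.1   1.71  0.33 -0.49] gap 13.9 F [-0.8  0.1 -1.6] R [[0.538, 0.649, 0.538], [0.458, -0.761, 0.46], [0.708, -0.001, -0.707]]
eye expected [0.5704 0.2972 0.2041] scene px in crop [469.4983 374.6053] top px [232.8988 228.5345] tip crop [422.4128 330.6145]
row: -7.0 -0.0 13.0  -0.0011 0.1733 -0.0004  dist 15 ang 10
row: -8.0 0.0 25.1  -0.0010 0.3478 -0.0005  dist 26 ang 20
```

View pics/s25c.png

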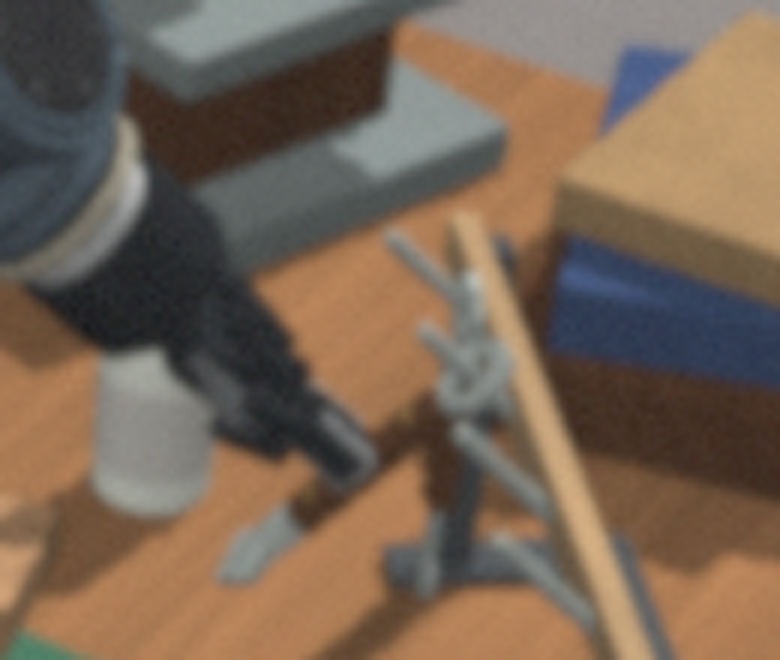

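View pics/t25c.png

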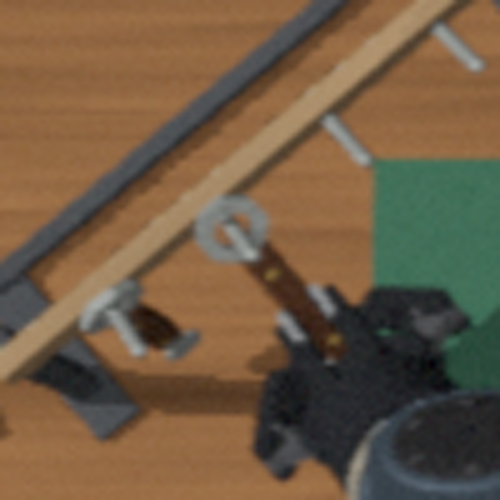

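Threaded on peg 1. I'll tilt towards plumb.

>>> apply_moves(steps="-5 0 6 0 0.087 0;-7 0 13 0 0.173 0;-7.5 0 19 0 0.26 0;-8 0 25 0 0.347 0;-8 0 25 0 0.347 0;-8 0 25 0 0.347 0;-8 0 25 0 0.347 0;-8 0 25 0 0.347 0;-8 0 25 0 0.347 0;-8 0 25 0 0.347 0")

```text
clock: 36.45
position: [0.5346, 0.2668, 0.1532]
tcp_rot: [0.792, 0.292, 0.504, -0.186]
ft_force: [0.4, -0.2, -1.2]
finger_gap: 0.0138
```

>>> apply_moves(steps="0 0 0 0 0 0;0 0 0 0 0 0;0 0 0 0 0 0;0 0 0 0 0 0;0 0 0 0 0 0;0 0 -15 0 0 0;0 0 -40 0 0 0;0 0 -70 0 0 0;0 0 -100 0 0 0;0 0 -120 0 0 0;0 0 -120 0 0 0;0 0 -120 0 0 0", grip=0.55)

```text
clock: 37.45
position: [0.4518, 0.1956, 0.2037]
tcp_rot: [0.792, 0.291, 0.504, -0.185]
ft_force: [-0.3, -1.0, 0.2]
finger_gap: 0.0386
```

```bash
python3 look.py 26 1; python3 -c "
from tools import *
tools('ac',cv2.imread('pics/t26.png'),cv2.imread('pics/s26.png'))
mv([.43,.08,.28],pose(40.4))"
```

```text
t 37.45 p [451.8 195.6 203.7] q [ 0.02  0.3   2.43  2.26  0.84 -1.22] gap 38.6 F [-0.3 -1.   0.2] R [[0.322, 0.647, 0.691], [0.273, -0.762, 0.587], [0.906, -0.0, -0.422]]
eye expected [0.4875 0.2261 0.25  ] scene px in crop [222.9117 290.2661] top px [351.768  375.5767] tip crop [422.4128 330.6145]
a top eye [522.3 -13.2] (0.3349025076925909, 18.828121512822825, 55) handle [464.  -12.7] area 149 dist 58.2 az -0.5
a scene eye [522.1 -14.2] (0.3752817474958186, 19.882080288985772, 55) handle [463.7 -17.3] area 148 dist 58.5 az 3.1
  mean a [522.2 -13.7] [463.9 -15. ] dist 58.3 az 1.3 origin from eye [460.2 -15.1]
c top eye [ 531.2 -110.2] (0.3412236476671683, 18.875055312752494, 56) handle [ 472.  -104.7] area 147 dist 59.5 az -5.3
c scene eye [ 531.4 -111.6] (0.41136622193904515, 19.017806892140797, 60) handle [ 471.5 -108.7] area 171 dist 59.9 az -2.7
  mean c [ 531.3 -110.9] [ 471.8 -106.7] dist 59.7 az -4.0 origin from eye [ 469.4 -106.6]
row: 30.6 74.0 -116.2  -0.0007 -1.1341 -0.0001  dist 141 ang 65
```

View pics/s26c.png

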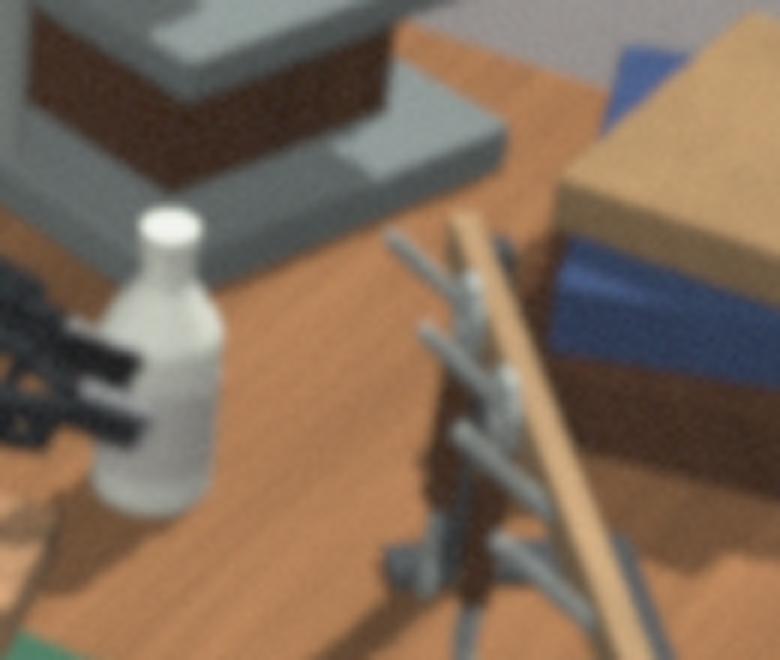

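View pics/t26c.png

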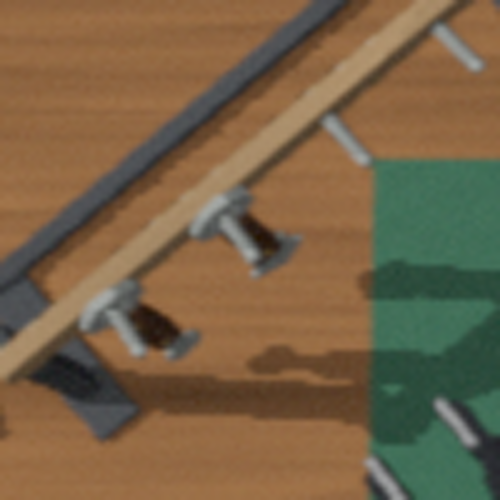

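Both b and d are hanging. Next is tool a.

>>> apply_moves(steps="6 15 -20 0 -0.12 0;12 30 -40 0 -0.24 0;18 45 -60 0 -0.36 0;24 60 -80 0 -0.48 0;30 74 -100 0 -0.6 0;30 74 -116 0 -0.72 0;30 74 -116 0 -0.84 0;30 74 -116 0 -0.96 0;30 74 -116 0 -1.08 0;30 74 -116 0 -1.134 0;30 74 -116 0 -1.134 0;30 74 -116 0 -1.134 0;30 74 -116 0 -1.134 0;30 74 -116 0 -1.134 0;30 74 -116 0 -1.134 0", grip=0.45)

```text
clock: 38.8
position: [0.4304, 0.0814, 0.2787]
tcp_rot: [0.938, 0.347, -0.002, -0.0]
ft_force: [-0.3, -0.3, 0.3]
finger_gap: 0.0473
```

```bash
python3 -c "
from peg import *
show(); mv([.4604,-.0136,.12],pose(-0.5))"
```

```text
t 38.8 p [430.4  81.4 278.7] q [ 0.08  0.11  1.88 -0.    1.15  0.94] gap 47.3 F [-0.3 -0.3  0.3] R [[0.759, 0.651, -0.003], [0.651, -0.759, -0.0], [-0.003, -0.002, -1.0]]
row: -38.6 91.9 158.7  -0.0007 0.0035 0.7173  dist 187 ang 41
```

>>> apply_moves(steps="-38.6 91.9 159 0 0.003 0.717;-38.6 91.9 159 0 0.003 0.717;-38.6 91.9 159 0 0.003 0.717;-38.6 91.9 159 0 0.003 0.717;-38.6 91.9 159 0 0.003 0.717;-38.6 91.9 159 0 0.003 0.717;-38.6 91.9 159 0 0.003 0.717;-38.6 91.9 159 0 0.003 0.717;-38.6 91.9 159 0 0.003 0.717")

```text
clock: 39.55
position: [0.4597, -0.0148, 0.1207]
tcp_rot: [1.0, -0.004, 0.002, -0.001]
ft_force: [-0.6, -1.1, -0.2]
finger_gap: 0.0471
```

```bash
python3 -c "
from peg import *
show(); mv([.4604,-.0136,.029],pose(-.5))
im=cap('scene');cv2.imwrite('pics/s27.png',im);crop(im,250,200,150,115,5,'pics/lc.png')"
```

```text
t 39.55 p [459.7 -14.8 120.7] q [-0.13  0.38  1.99  0.    0.76  1.44] gap 47.1 F [-0.6 -1.1 -0.2] R [[1.0, -0.008, 0.003], [-0.008, -1.0, 0.002], [0.003, -0.002, -1.0]]
row: 0.4 -1.1 91.7  -0.0020 -0.0033 0.0008  dist 92 ang 0
```

View pics/lc.png

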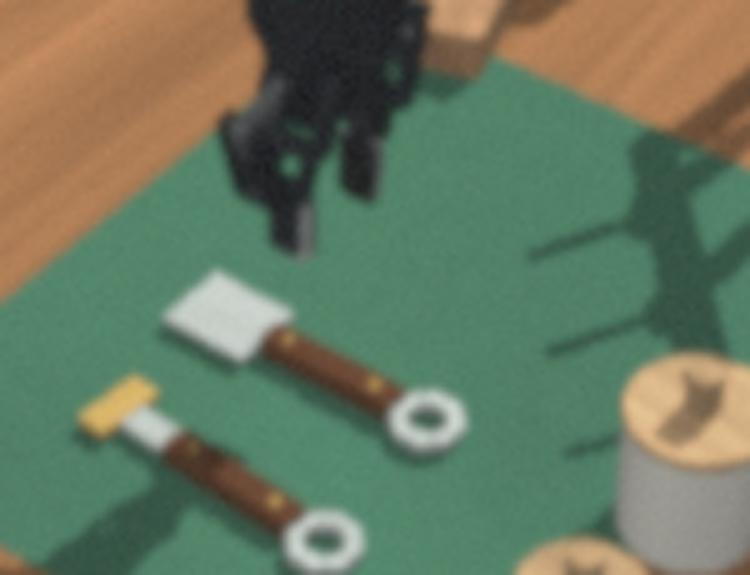

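>>> apply_moves(steps="0.4 -1.1 38 -0.002 -0.003 0;0.4 -1.1 72 -0.002 -0.003 0;0.4 -1.1 87 -0.002 -0.003 0;0.4 -1.1 91.7 -0.002 -0.003 0;0.4 -1.1 91.7 -0.002 -0.003 0")

```text
clock: 40.02
position: [0.4598, -0.0136, 0.0283]
tcp_rot: [1.0, -0.005, -0.001, 0.0]
ft_force: [0.1, 0.5, 0.5]
finger_gap: 0.0468
```

>>> apply_moves(steps="0 0 0 0 0 0;0 0 0 0 0 0;0 0 0 0 0 0;0 0 0 0 0 0;0 0 0 0 0 0;0 0 0 0 0 0;0 0 0 0 0 0;0 0 0 0 0 0", grip=1, force=70)

```text
clock: 40.68
position: [0.4609, -0.014, 0.0301]
tcp_rot: [1.0, -0.006, 0.001, 0.0]
ft_force: [-2.2, 0.9, 10.6]
finger_gap: 0.0143
```

>>> apply_moves(steps="0 0 -10 0 0 0;0 0 -40 0 0 0;0 0 -75 0 0 0;0 0 -110 0 0 0;0 0 -150 0 0 0;0 0 -190 0 0 0;0 0 -220 0 0 0;0 0 -220 0 0 0")

```text
clock: 41.35
position: [0.4623, -0.014, 0.2555]
tcp_rot: [1.0, -0.006, 0.005, 0.001]
ft_force: [0.2, 0.3, -0.1]
finger_gap: 0.0139
```

```bash
python3 -c "
from peg import *
show()
mv([.46,.06,.30],pose(40.4))
im=cap('scene');cv2.imwrite('pics/s28.png',im);crop(im,250,80,150,150,4,'pics/lc.png')"
```

```text
t 41.35 p [462.3 -14.  255.5] q [-0.13  0.18  1.87 -0.    1.09  1.45] gap 13.9 F [ 0.2  0.3 -0.1] R [[1.0, -0.011, 0.01], [-0.011, -1.0, -0.002], [0.01, 0.002, -1.0]]
row: -2.7 -73.9 -44.7  0.0051 -0.0086 -0.7163  dist 86 ang 41
```

View pics/lc.png

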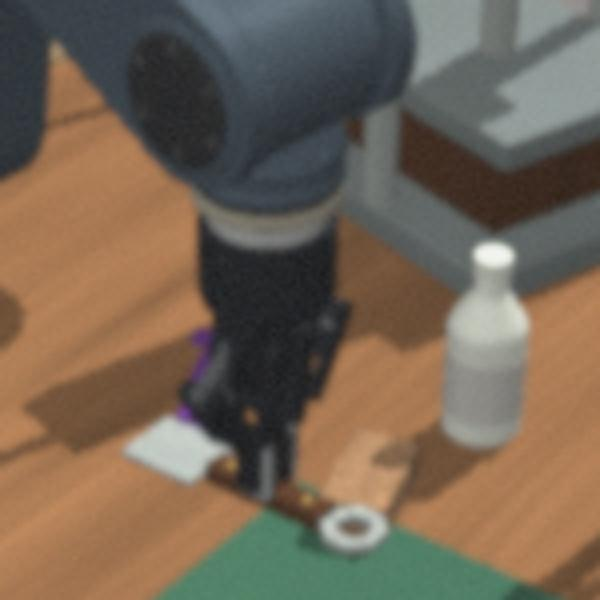

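>>> apply_moves(steps="-2.7 -74 -45 0.005 -0.008 -0.716;-2.7 -74 -45 0.005 -0.008 -0.716;-2.7 -74 -45 0.005 -0.008 -0.716;-2.7 -74 -45 0.005 -0.008 -0.716;-2.7 -74 -45 0.005 -0.008 -0.716;-2.7 -74 -45 0.005 -0.008 -0.716;-2.7 -74 -45 0.005 -0.008 -0.716;-2.7 -74 -45 0.005 -0.008 -0.716")

```text
clock: 42.07
position: [0.458, 0.0602, 0.2929]
tcp_rot: [0.939, 0.344, -0.005, -0.003]
ft_force: [0.4, -0.6, -0.4]
finger_gap: 0.0142
```

```bash
python3 -c "
from peg import *
show()
t,R=tcp(2,.05,gz=.023); print(t); mv(t,R)"
```

```text
t 42.07 p [458.   60.2 292.9] q [0.03 0.15 1.81 0.   1.2  0.9 ] gap 14.2 F [ 0.4 -0.6 -0.4] R [[0.764, 0.645, -0.012], [0.645, -0.764, 0.001], [-0.008, -0.009, -1.0]]
[0.5293 0.1636 0.2348]
row: 121.7 -32.5 57.4  -0.0067 0.7932 -0.0068  dist 138 ang 45
```

>>> apply_moves(steps="30 -9 15 0 0.3 0;60 -18 30 0 0.5 0;90 -26 45 -0.006 0.79 -0.006;121.7 -32.5 57 -0.006 0.793 -0.006;121.7 -32.5 57 -0.006 0.793 -0.006;121.7 -32.5 57 -0.006 0.793 -0.006;121.7 -32.5 57 -0.006 0.793 -0.006;121.7 -32.5 57 -0.006 0.793 -0.006;121.7 -32.5 57 -0.006 0.793 -0.006;121.7 -32.5 57 -0.006 0.793 -0.006;121.7 -32.5 57 -0.006 0.793 -0.006;121.7 -32.5 57 -0.006 0.793 -0.006")

```text
clock: 43.07
position: [0.5296, 0.164, 0.236]
tcp_rot: [0.867, 0.32, 0.359, -0.133]
ft_force: [-0.3, 1.0, -1.2]
finger_gap: 0.0142
```

```bash
python3 look.py 29 2;python3 -c "
from peg import *
t,R=tcp(2,-.035,gz=.023); mv(t,R)"
```

```text
t 43.07 p [529.6 164.  236. ] q [ 0.01  0.21  2.1   1.24  0.5  -0.16] gap 14.2 F [-0.3  1.  -1.2] R [[0.538, 0.65, 0.537], [0.459, -0.76, 0.46], [0.707, -0.001, -0.707]]
eye expected [0.5748 0.2026 0.2644] scene px in crop [344.6365 254.8157] top px [286.715 292.913] tip crop [421.9978 330.0998]
row: -1.3 0.2 85.5  -0.0020 -0.0006 0.0013  dist 86 ang 0
```

View pics/s29c.png

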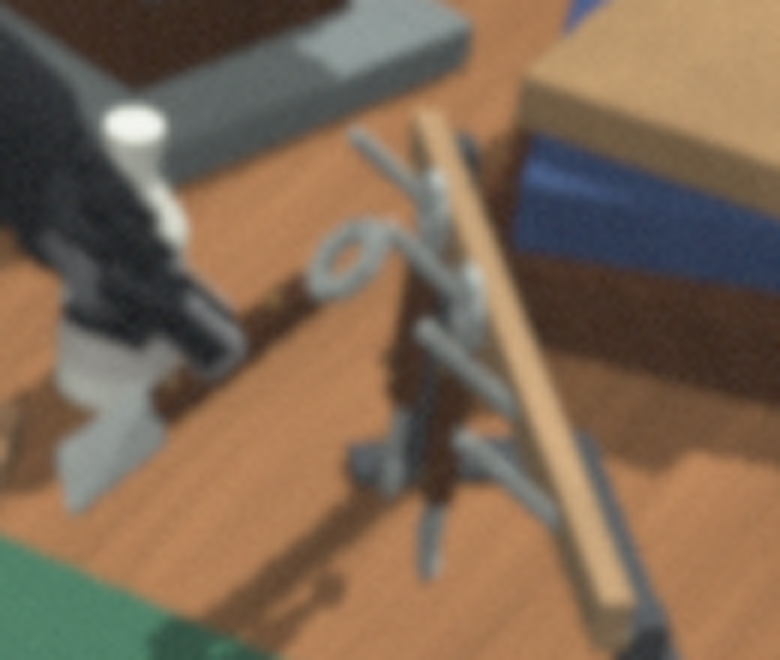

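View pics/t29c.png

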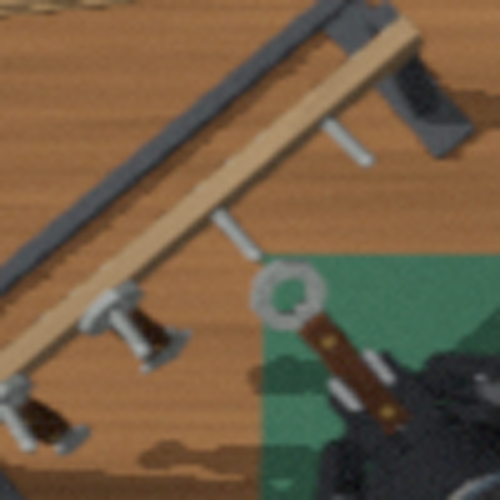

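>>> apply_moves(steps="-1 0.2 12 0 0 0;-1.3 0.2 24 -0.002 0 0;-1.3 0.2 36 -0.002 0 0;-1.3 0.2 44 -0.002 0 0;-1.3 0.2 50 -0.002 0 0;-1.3 0.2 56 -0.002 0 0;-1.3 0.2 62 -0.002 0 0;-1.3 0.2 68 -0.002 0 0;-1.3 0.2 74 -0.002 0 0;-1.3 0.2 80 -0.002 0 0;-1.3 0.2 85 -0.002 0 0;-1.3 0.2 85 -0.002 0 0;-1.3 0.2 85 -0.002 0 0")

```text
clock: 44.25
position: [0.5746, 0.2023, 0.1747]
tcp_rot: [0.867, 0.32, 0.359, -0.132]
ft_force: [0.9, 0.2, -0.4]
finger_gap: 0.014
```

```bash
python3 look.py 30 2;python3 -c "
from peg import *
for pt in (55,65):
  t,R=tcp(2,-.035,pt,drop=.004,gz=.023); mv(t,R)"
```

```text
t 44.25 p [574.6 202.3 174.7] q [ 0.1   0.41  2.02  1.51  0.42 -0.39] gap 14.0 F [ 0.9  0.2 -0.4] R [[0.537, 0.649, 0.539], [0.459, -0.761, 0.459], [0.707, 0.001, -0.707]]
eye expected [0.6198 0.2408 0.2034] scene px in crop [471.7631 375.9738] top px [233.3398 230.0608] tip crop [421.9978 330.0998]
row: -6.8 -0.0 12.5  -0.0000 0.1737 0.0017  dist 14 ang 10
row: -7.7 -0.0 24.6  -0.0002 0.3482 0.0017  dist 26 ang 20
```

View pics/s30c.png

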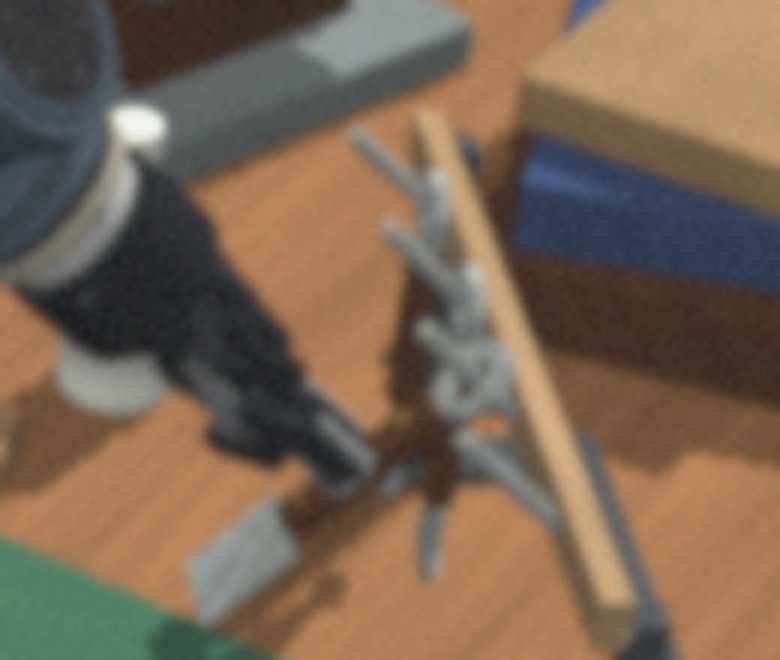

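View pics/t30c.png

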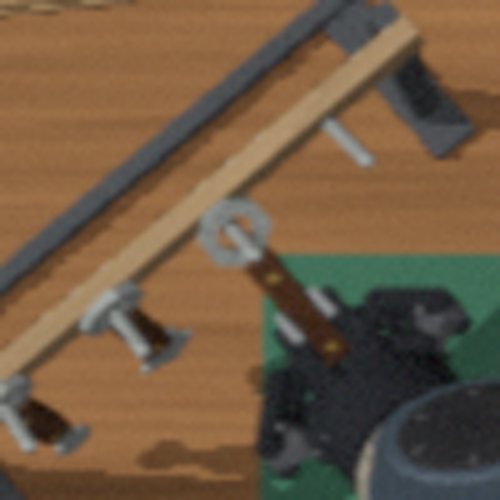

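>>> apply_moves(steps="-5 0 6 0 0.087 0;-6.8 0 12.5 0 0.173 0;-7.3 0 18.5 0 0.26 0;-7.7 0 24.6 0 0.347 0;-7.7 0 24.6 0 0.347 0;-7.7 0 24.6 0 0.347 0;-7.7 0 24.6 0 0.347 0;-7.7 0 24.6 0 0.347 0;-7.7 0 24.6 0 0.347 0;-7.7 0 24.6 0 0.347 0")

```text
clock: 45.18
position: [0.5838, 0.2102, 0.1527]
tcp_rot: [0.792, 0.293, 0.504, -0.185]
ft_force: [-0.6, -0.9, -1.3]
finger_gap: 0.0143
```

>>> apply_moves(steps="0 0 0 0 0 0;0 0 0 0 0 0;0 0 0 0 0 0;0 0 0 0 0 0;0 0 0 0 0 0;0 0 -15 0 0 0;0 0 -40 0 0 0;0 0 -70 0 0 0;0 0 -100 0 0 0;0 0 -120 0 0 0;0 0 -120 0 0 0;0 0 -120 0 0 0", grip=0.55)

```text
clock: 46.18
position: [0.5013, 0.1389, 0.2035]
tcp_rot: [0.792, 0.292, 0.504, -0.185]
ft_force: [0.2, -0.4, 1.7]
finger_gap: 0.0388
```

```bash
python3 look.py 31 2; python3 -c "
from tools import *
tools('c',cv2.imread('pics/t31.png'),cv2.imread('pics/s31.png'))
mv([.45,.03,.28],pose(40.4))"
```

```text
t 46.18 p [501.3 138.9 203.5] q [-0.16  0.35  2.32  2.03  0.87 -1.11] gap 38.8 F [ 0.2 -0.4  1.7] R [[0.321, 0.648, 0.691], [0.276, -0.762, 0.586], [0.906, 0.002, -0.423]]
eye expected [0.5367 0.1697 0.2498] scene px in crop [216.462  289.6239] top px [355.7645 373.1872] tip crop [421.9978 330.0998]
c top eye [ 531.1 -110.2] (0.3206285050632521, 18.816528538874994, 56) handle [ 471.5 -104.6] area 138 dist 59.9 az -5.4
c scene eye [ 531.5 -111.7] (0.43910086799960507, 19.03813120049626, 53) handle [ 473.7 -109. ] area 170 dist 57.9 az -2.7
  mean c [ 531.3 -111. ] [ 472.6 -106.8] dist 58.9 az -4.1 origin from eye [ 469.5 -106.6]
row: 23.0 50.1 -132.6  0.0008 -1.1335 0.0018  dist 144 ang 65
```

View pics/s31.png

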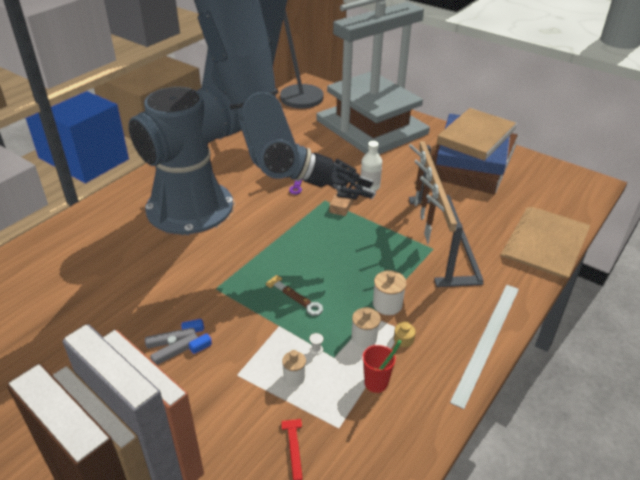

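View pics/t31c.png

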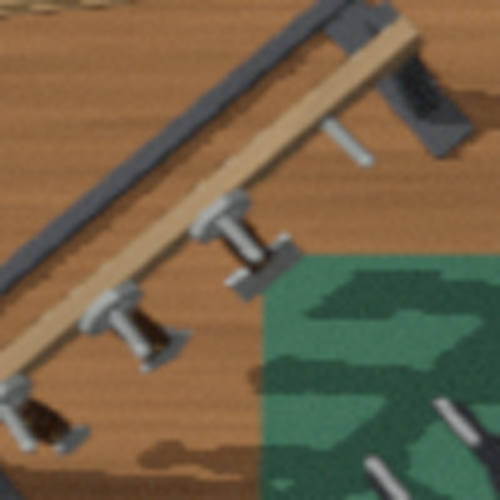

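Three tools are hanging; c (brass cross edge, scene (295,295)) is still in place. I'll go for it.

>>> apply_moves(steps="4 10 -22 0 -0.12 0;8 20 -44 0 -0.24 0;12 30 -66 0 -0.36 0;16 40 -88 0 -0.48 0;20 50 -110 0 -0.6 0;23 50 -132 0 -0.72 0;23 50 -132 0 -0.84 0;23 50 -132 0 -0.96 0;23 50 -132 0 -1.08 0;23 50 -132 0 -1.133 0;23 50 -132 0 -1.133 0;23 50 -132 0 -1.133 0;23 50 -132 0 -1.133 0;23 50 -132 0 -1.133 0;23 50 -132 0 -1.133 0", grip=0.45)

```text
clock: 47.53
position: [0.4497, 0.0309, 0.2791]
tcp_rot: [0.938, 0.346, 0.001, -0.001]
ft_force: [-0.7, 1.2, 0.1]
finger_gap: 0.0472
```

```bash
python3 -c "
from peg import *
show(); mv([.4695,-.1052,.12],pose(-5.3))"
```

```text
t 47.53 p [449.7  30.9 279.1] q [-0.04  0.13  1.86  0.    1.15  0.83] gap 47.2 F [-0.7  1.2  0.1] R [[0.76, 0.65, 0.002], [0.65, -0.76, 0.002], [0.003, -0.001, -1.0]]
row: -73.8 116.4 158.8  -0.0017 -0.0023 0.8001  dist 210 ang 46
```

>>> apply_moves(steps="-73.8 116.4 159 0 0 0.8;-73.8 116.4 159 0 0 0.8;-73.8 116.4 159 0 0 0.8;-73.8 116.4 159 0 0 0.8;-73.8 116.4 159 0 0 0.8;-73.8 116.4 159 0 0 0.8;-73.8 116.4 159 0 0 0.8;-73.8 116.4 159 0 0 0.8;-73.8 116.4 159 0 0 0.8;-73.8 116.4 159 0 0 0.8")

```text
clock: 48.37
position: [0.4694, -0.1064, 0.1214]
tcp_rot: [0.999, -0.046, 0.001, 0.0]
ft_force: [0.6, -0.3, -0.5]
finger_gap: 0.0468
```

```bash
python3 -c "
from peg import *
show(); mv([.4695,-.1052,.029],pose(-5.3))
im=cap('scene');cv2.imwrite('pics/s32.png',im);crop(im,220,220,150,115,5,'pics/lc.png')"
```

```text
t 48.37 p [ 469.4 -106.4  121.4] q [-0.32  0.41  1.94  0.    0.79  1.34] gap 46.8 F [ 0.6 -0.3 -0.5] R [[0.996, -0.092, 0.003], [-0.092, -0.996, -0.001], [0.003, 0.0, -1.0]]
row: -0.2 -1.2 92.4  0.0003 -0.0026 0.0004  dist 92 ang 0
```

View pics/lc.png

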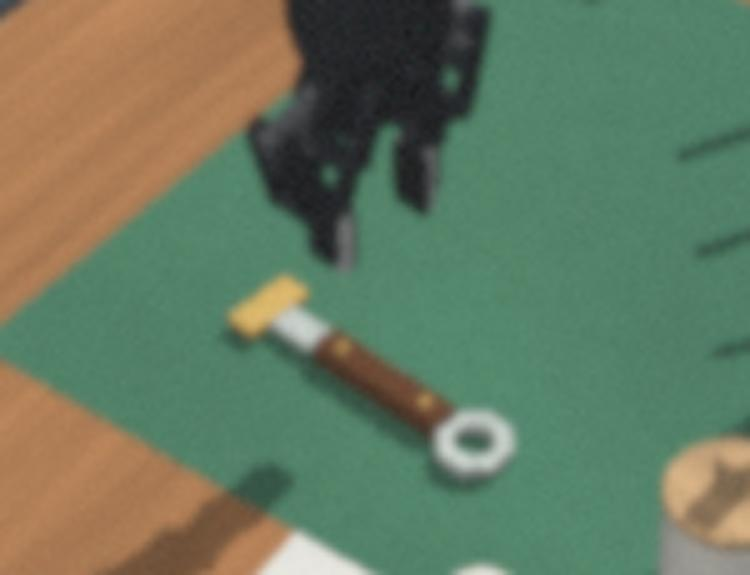

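>>> apply_moves(steps="-0.2 -1 38 0 -0.002 0;-0.2 -1 72 0 -0.002 0;-0.2 -1 87 0 -0.002 0;-0.2 -1 92 0 -0.002 0;-0.2 -1 92 0 -0.002 0")

```text
clock: 48.83
position: [0.4691, -0.1051, 0.0284]
tcp_rot: [0.999, -0.046, -0.001, 0.0]
ft_force: [-0.2, 0.3, 0.0]
finger_gap: 0.0467
```

>>> apply_moves(steps="0 0 0 0 0 0;0 0 0 0 0 0;0 0 0 0 0 0;0 0 0 0 0 0;0 0 0 0 0 0;0 0 0 0 0 0;0 0 0 0 0 0;0 0 0 0 0 0", grip=1, force=70)

```text
clock: 49.5
position: [0.4702, -0.1056, 0.0305]
tcp_rot: [0.999, -0.047, 0.001, 0.001]
ft_force: [-2.2, -0.5, 10.5]
finger_gap: 0.0137
```

>>> apply_moves(steps="0 0 -10 0 0 0;0 0 -40 0 0 0;0 0 -75 0 0 0;0 0 -110 0 0 0;0 0 -150 0 0 0;0 0 -190 0 0 0;0 0 -220 0 0 0;0 0 -220 0 0 0")

```text
clock: 50.17
position: [0.4716, -0.1058, 0.2561]
tcp_rot: [0.999, -0.047, 0.005, 0.002]
ft_force: [0.6, 0.0, -0.2]
finger_gap: 0.0142
```

```bash
python3 -c "
from peg import *
show()
mv([.50,.02,.30],pose(40.4))
im=cap('scene');cv2.imwrite('pics/s33.png',im);crop(im,200,100,150,150,4,'pics/lc.png')"
```

```text
t 50.17 p [ 471.6 -105.8  256.1] q [-0.32  0.22  1.82 -0.    1.1   1.35] gap 14.2 F [ 0.6  0.  -0.2] R [[0.996, -0.093, 0.009], [-0.093, -0.996, -0.004], [0.01, 0.003, -1.0]]
row: 17.0 -127.7 -44.2  0.0069 -0.0080 -0.7985  dist 136 ang 46
```

View pics/lc.png

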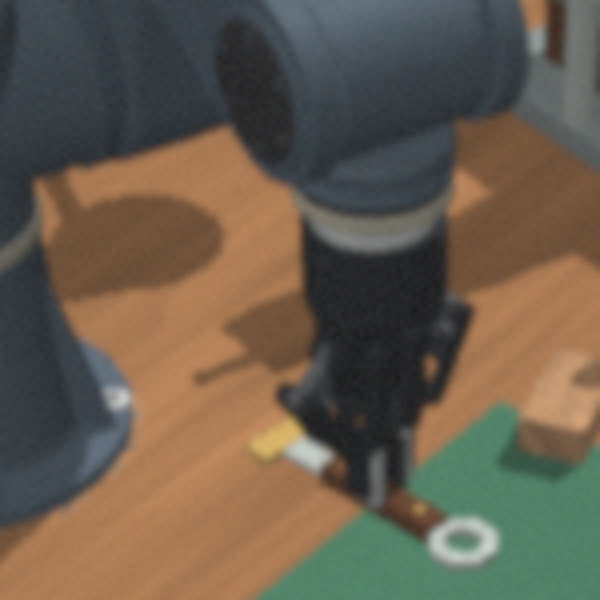

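>>> apply_moves(steps="17 -128 -44 0.007 -0.008 -0.798;17 -128 -44 0.007 -0.008 -0.798;17 -128 -44 0.007 -0.008 -0.798;17 -128 -44 0.007 -0.008 -0.798;17 -128 -44 0.007 -0.008 -0.798;17 -128 -44 0.007 -0.008 -0.798;17 -128 -44 0.007 -0.008 -0.798;17 -128 -44 0.007 -0.008 -0.798;17 -128 -44 0.007 -0.008 -0.798")

```text
clock: 50.97
position: [0.4981, 0.0207, 0.2922]
tcp_rot: [0.939, 0.344, -0.005, -0.004]
ft_force: [0.5, 0.4, -0.6]
finger_gap: 0.0144
```

```bash
python3 -c "
from peg import *
show()
t,R=tcp(3,.05,gz=.0235); print(t); mv(t,R)"
```

```text
t 50.97 p [498.1  20.7 292.2] q [-0.05  0.22  1.72  0.    1.21  0.81] gap 14.4 F [ 0.5  0.4 -0.6] R [[0.763, 0.646, -0.012], [0.646, -0.763, 0.004], [-0.007, -0.01, -1.0]]
[0.578  0.1059 0.2351]
row: 116.4 -12.9 56.4  -0.0087 0.7921 -0.0068  dist 130 ang 45
```

>>> apply_moves(steps="30 -3 15 0 0.3 0;60 -7 30 -0.004 0.5 -0.003;90 -10 45 -0.008 0.79 -0.006;116.4 -13 56.4 -0.009 0.792 -0.007;116.4 -13 56.4 -0.009 0.792 -0.007;116.4 -13 56.4 -0.009 0.792 -0.007;116.4 -13 56.4 -0.009 0.792 -0.007;116.4 -13 56.4 -0.009 0.792 -0.007;116.4 -13 56.4 -0.009 0.792 -0.007;116.4 -13 56.4 -0.009 0.792 -0.007;116.4 -13 56.4 -0.009 0.792 -0.007;116.4 -13 56.4 -0.009 0.792 -0.007")

```text
clock: 51.97
position: [0.5786, 0.1063, 0.2362]
tcp_rot: [0.867, 0.32, 0.359, -0.132]
ft_force: [0.1, -0.1, -0.9]
finger_gap: 0.0143
```

```bash
python3 look.py 34 3;python3 -c "
from peg import *
t,R=tcp(3,-.035,gz=.0235); mv(t,R)"
```

```text
t 51.97 p [578.6 106.3 236.2] q [-0.12  0.29  1.99  1.16  0.6  -0.17] gap 14.3 F [ 0.1 -0.1 -0.9] R [[0.537, 0.65, 0.538], [0.46, -0.76, 0.459], [0.707, 0.001, -0.707]]
eye expected [0.6236 0.145  0.2645] scene px in crop [343.3371 255.5956] top px [288.3184 286.428 ] tip crop [423.7735 332.2144]
row: -1.3 0.1 85.3  -0.0007 -0.0007 0.0027  dist 85 ang 0
```

View pics/s34c.png

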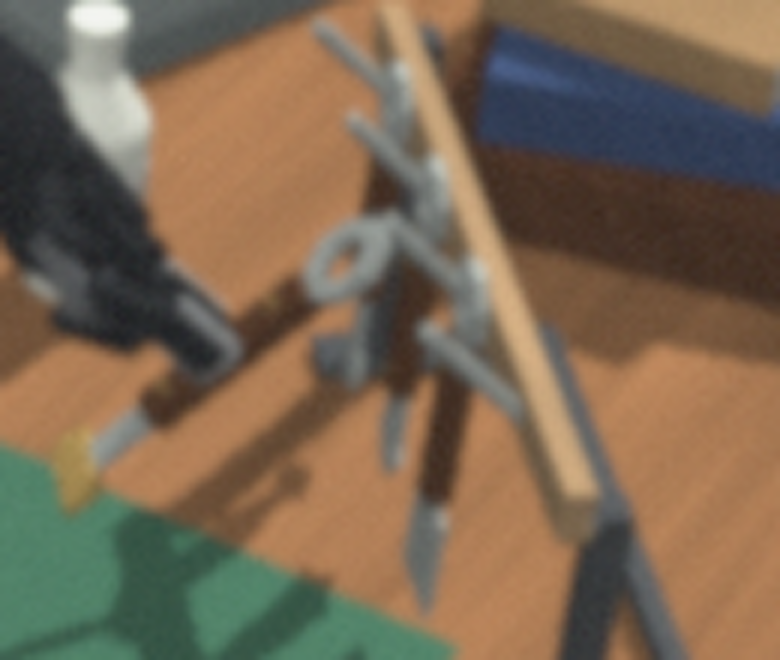

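View pics/t34c.png

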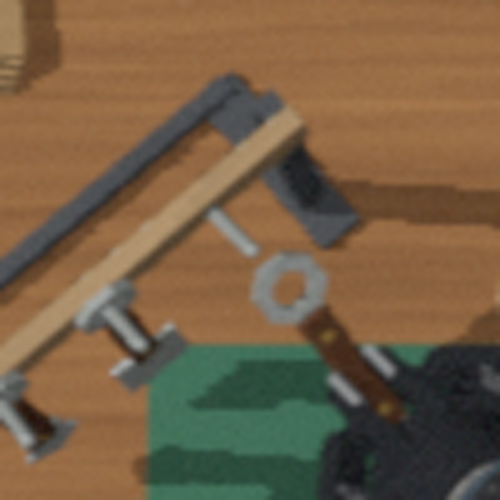

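>>> apply_moves(steps="-1 0.1 12 0 0 0;-1.3 0.1 24 0 0 0.002;-1.3 0.1 36 0 0 0.002;-1.3 0.1 44 0 0 0.002;-1.3 0.1 50 0 0 0.002;-1.3 0.1 56 0 0 0.002;-1.3 0.1 62 0 0 0.002;-1.3 0.1 68 0 0 0.002;-1.3 0.1 74 0 0 0.002;-1.3 0.1 80 0 0 0.002;-1.3 0.1 85 0 0 0.002;-1.3 0.1 85 0 0 0.002;-1.3 0.1 85 0 0 0.002")

```text
clock: 53.15
position: [0.6234, 0.1446, 0.1746]
tcp_rot: [0.867, 0.319, 0.359, -0.133]
ft_force: [-0.7, 0.1, -1.0]
finger_gap: 0.0139
```

```bash
python3 look.py 35 3;python3 -c "
from peg import *
for pt in (55,65):
  t,R=tcp(3,-.035,pt,drop=.004,gz=.0235); mv(t,R)"
```

```text
t 53.15 p [623.4 144.6 174.6] q [-0.03  0.46  1.92  1.35  0.51 -0.32] gap 13.9 F [-0.7  0.1 -1. ] R [[0.538, 0.649, 0.538], [0.458, -0.761, 0.459], [0.708, -0.0, -0.707]]
eye expected [0.6686 0.1829 0.2034] scene px in crop [474.3699 378.8365] top px [230.3455 227.9168] tip crop [423.7735 332.2144]
row: -6.7 -0.1 12.2  -0.0006 0.1735 0.0004  dist 14 ang 10
row: -7.7 -0.1 24.4  -0.0006 0.3480 0.0003  dist 26 ang 20
```

View pics/s35c.png

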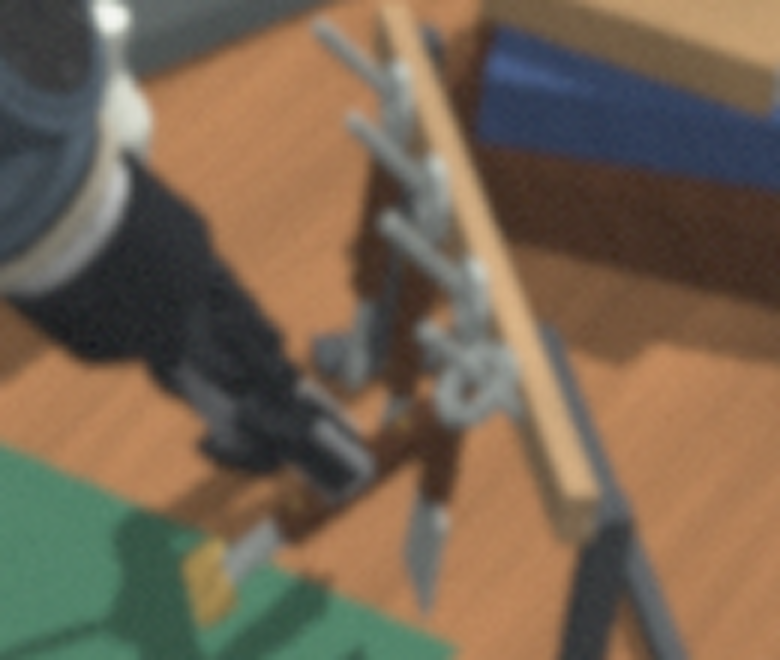

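View pics/t35c.png

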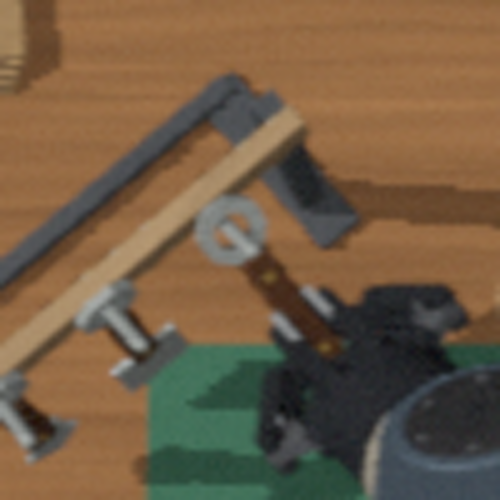

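>>> apply_moves(steps="-5 0 6 0 0.087 0;-6.7 0 12.2 0 0.173 0;-7.2 0 18.5 0 0.26 0;-7.7 0 24.4 0 0.347 0;-7.7 0 24.4 0 0.347 0;-7.7 0 24.4 0 0.347 0;-7.7 0 24.4 0 0.347 0;-7.7 0 24.4 0 0.347 0;-7.7 0 24.4 0 0.347 0;-7.7 0 24.4 0 0.347 0")

```text
clock: 54.08
position: [0.6327, 0.1522, 0.1528]
tcp_rot: [0.792, 0.292, 0.504, -0.185]
ft_force: [2.5, -0.0, 2.9]
finger_gap: 0.0139
```

>>> apply_moves(steps="0 0 0 0 0 0;0 0 0 0 0 0;0 0 0 0 0 0;0 0 0 0 0 0;0 0 0 0 0 0;0 0 -15 0 0 0;0 0 -40 0 0 0;0 0 -70 0 0 0;0 0 -100 0 0 0;0 0 -130 0 0 0;0 0 -150 0 0 0;0 0 -150 0 0 0", grip=0.55)

```text
clock: 55.08
position: [0.5277, 0.0625, 0.2169]
tcp_rot: [0.792, 0.291, 0.504, -0.185]
ft_force: [-0.0, 0.4, 0.3]
finger_gap: 0.0384
```

```bash
python3 look.py 36 3; python3 -c "
from peg import *
im=cv2.imread('pics/s36.png'); crop(im,390,130,100,130,4.5,'pics/s36r.png')
for c,z,R in (((.613,-.2947),.061,25),((.6725,-.1105),.068,31),((.658,.0125),.076,37)):
  print(circ(im,'scene',c,z,R,-1,4,2))
mv([.44,0,.30],pose(40.4))"
```

```text
t 55.08 p [527.7  62.5 216.9] q [-0.35  0.36  2.24  1.77  0.93 -0.97] gap 38.4 F [-0.   0.4  0.3] R [[0.322, 0.647, 0.691], [0.275, -0.762, 0.586], [0.906, 0.001, -0.423]]
eye expected [0.5645 0.0935 0.263 ] scene px in crop [140.1541 266.6016] top px [390.8265 403.6124] tip crop [423.7735 332.2144]
(array([ 0.6136, -0.2946]), 0.34294609503344536, 24.3915757209153, 30)
(array([ 0.6722, -0.1114]), 0.3153458508224568, 30.846939485183587, 55)
(array([0.6577, 0.0125]), 0.34755143961877405, 37.32267558589723, 54)
row: 29.8 -9.4 -134.4  0.0010 -1.1336 -0.0002  dist 138 ang 65
```

View pics/s36r.png

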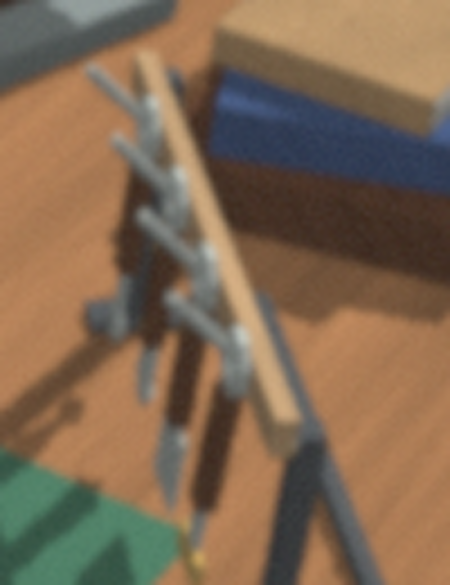

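View pics/t36.png

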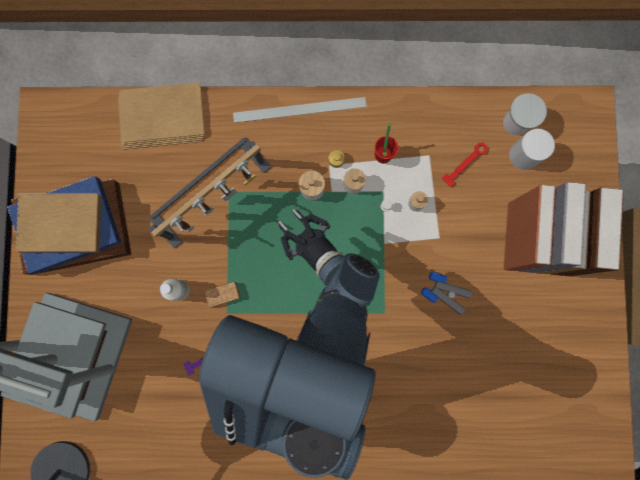

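View pics/s36.png

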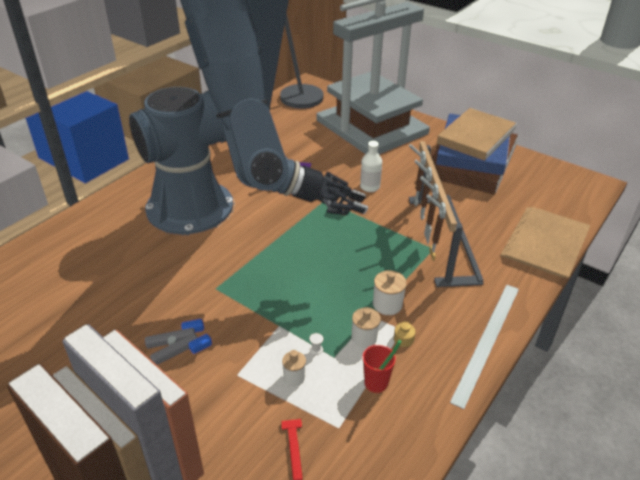

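>>> apply_moves(steps="5 -2 -25 0 -0.1 0;12 -4 -50 0 -0.2 0;18 -6 -80 0 -0.3 0;24 -8 -110 0 -0.4 0;30 -9 -134 0 -0.5 0;30 -9 -134 0 -0.6 0;30 -9 -134 0 -0.6 0;30 -9 -134 0 -0.6 0;30 -9 -134 0 -0.6 0;30 -9 -134 0 -0.6 0")

```text
clock: 56.02
position: [0.4404, 0.0012, 0.2987]
tcp_rot: [0.905, 0.334, 0.247, -0.093]
ft_force: [-0.2, 0.6, -0.7]
finger_gap: 0.0382
```

```bash
python3 -c "
from peg import *
show()
im=cap('scene');cv2.imwrite('pics/s37.png',im);crop(im,400,140,75,130,4.6,'pics/s37c.png')
im=cap('top');cv2.imwrite('pics/t37.png',im);crop(im,150,135,120,110,6,'pics/t37c.png')"
```

```text
t 56.02 p [440.4   1.2 298.7] q [-0.36 -0.04  2.08  0.6   0.92  0.18] gap 38.2 F [-0.2  0.6 -0.7] R [[0.655, 0.65, 0.386], [0.558, -0.76, 0.333], [0.51, -0.003, -0.86]]
```

View pics/s37c.png

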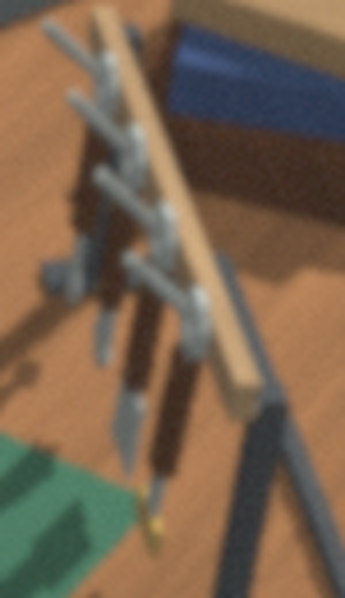

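View pics/t37c.png

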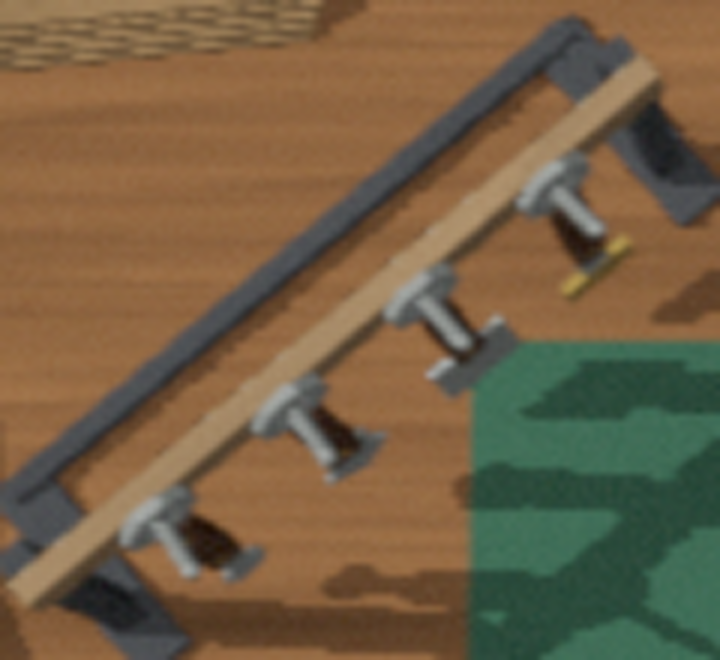

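```bash
python3 -c "
from peg import *
t=lambda x,y:(150+x/6,135+y/6); s=lambda x,y:(400+x/4.6,140+y/4.6)
for nm,k,te,tb,se,sb in (('c',3,(556,187),(598,268),(197,320),(150,520)),('a',2,(425,298),(472,357),(165,240),(128,435)),('b',0,(160,518),(240,562),None,(104,340))):
  e=tri(t(*te),s(*se)) if se else (tips[k]+.04*B-.035*Z,0); b=tri(t(*tb),s(*sb)); d=e[0]-b[0]
  print(nm,e,b,'len',np.linalg.norm(d),'tilt',np.arccos(d[2]/np.linalg.norm(d)),'eye-pegmid',np.linalg.norm(e[0]-(tips[k]+.021*B-.021*Z)))
S=cv2.imread('pics/s37.png');T=cv2.imread('pics/t37.png')
for c,z,R in (((.613,-.2947),.061,25),((.6725,-.1105),.068,31),((.658,.0125),.076,37)): print(circ(S,'scene',c,z,R,-1,4,2)[0],circ(T,'top',c,z,R,-1,4,2)[0])
"
```

```text
c (array([0.6813, 0.1931, 0.1865]), np.float64(0.004468635883416158)) (array([0.6758, 0.1919, 0.0466]), np.float64(0.0022367160250476217)) len 0.13991673021487544 tilt 0.04004967960114632 eye-pegmid 0.02679541197979942
a (array([0.6323, 0.2507, 0.183 ]), np.float64(0.004290218108335356)) (array([0.6312, 0.2512, 0.0461]), np.float64(0.0007318545365393751)) len 0.1368381412149866 tilt 0.008606334577680392 eye-pegmid 0.029474740508234266
b (array([0.5345, 0.3664, 0.192 ]), 0) (array([ 0.5446,  0.377 , -0.0051]), np.float64(0.012678066842013532)) len 0.19769320216935068 tilt 0.07425250235508321 eye-pegmid 0.02360084744241185
[ 0.6155 -0.294 ] [ 0.6129 -0.2942]
[ 0.6723 -0.1113] [ 0.6764 -0.11  ]
[0.6576 0.0124] [0.6587 0.0127]
```

>>> apply_moves(steps="0 0 0 0 0 0;0 0 0 0 0 0;0 0 0 0 0 0;0 0 0 0 0 0;0 0 0 0 0 0;0 0 0 0 0 0")

```text
clock: 56.62
position: [0.4405, 0.0003, 0.2997]
tcp_rot: [0.905, 0.333, 0.247, -0.091]
ft_force: [-1.3, 0.2, -0.8]
finger_gap: 0.0383
```

```bash
python3 -c "
from rig import ticket
print(ticket.hand_in())"
```

```text
the job is handed in; nothing more can be done
None
```

I seated all three lids on their own pots, then hung the four tools one to a peg: b on peg 0, d on 1, a on 2, c on 3. I handed the job in at about 57 s.

**Lids:** both pictures show them flush, with centres a few millimetres or less from where the pots were measured. The two views disagree by about 4 mm on the medium lid and 2.6 mm on the small one.

**Tools:** all four look plumb.
- **a and c:** measured tilt is 0.01 and 0.04 rad, with the eyes 27–29 mm from the peg middles (limit 42 mm).
- **b:** its triangulation failed (blade end 5 mm below the bench, length too long), so I judged it by eye only.
- **d:** not triangulated; judged by eye only.

**Bystanders:** they look unmoved in the pictures. I did not measure them.

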